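# Bolt down the ring-lamp foot on the dressing table

## Task

Draw the tee-handled key straight out of its leaning holder without forcing it, and use it to tighten the four wing nuts on the ring lamp's foot evenly in cross order, always a nut and then the one opposite: first bring each nut about half-way, then go round again in cross order and bring each fully tight, its wing pointing at the collar in the middle. Turn the nuts only with the key, then set the key down upright on the free part of the stone slab (do not drop it), never letting it fall on the table, and let go. Leave the make-up things where they are.

Things in the scene. Friction and masses are not known exactly. Their poses are not given: they have to be found in the camera images.
- foot: the lamp's foot: a dark steel disc, 200 mm diameter, 12 mm thick, fixed to the table. Origin at the centre of its underside; z up; its -x axis points to nut_front, +y to nut_left, +x to nut_back, -y to nut_right. The pole collar in its middle is 42 mm in diameter and its top is 40 mm above the table. The four nut axes are vertical, 62 mm from the centre.
- nut_front (a joint): turn of the wing nut nearest the robot (foot's -x side), rad: grows as it is tightened (clockwise from above), 0 = loose, 1.1 = fully tight against its stop, where the wing points straight at the foot's centre. Seen from above, the wing's long direction in the foot's frame is at 180 deg + (1.1 rad - value), counter-clockwise. It stays where it is left and takes about 0.06 N m to turn.
- wing_front (a point): point on the axis of the wing nut nearest the robot (foot's -x side), 15 mm above the foot's upper face, in the middle of the wing's height. The nut is a steel hub of 42 mm diameter, from 12 to 18 mm above the table, with one straight upright wing across it: 44 mm long, 7 mm thick, its rounded top edge 36 mm above the table. The point's x axis lies along the wing.
- nut_left (a joint): turn of the wing nut at the robot's left (foot's +y side), rad: grows as it is tightened (clockwise from above), 0 = loose, 1.1 = fully tight against its stop, where the wing points straight at the foot's centre. Seen from above, the wing's long direction in the foot's frame is at 90 deg + (1.1 rad - value), counter-clockwise. It stays where it is left and takes about 0.06 N m to turn.
- wing_left (a point): point on the axis of the wing nut at the robot's left (foot's +y side), 15 mm above the foot's upper face, in the middle of the wing's height. The nut is a steel hub of 42 mm diameter, from 12 to 18 mm above the table, with one straight upright wing across it: 44 mm long, 7 mm thick, its rounded top edge 36 mm above the table. The point's x axis lies along the wing.
- nut_back (a joint): turn of the wing nut farthest from the robot (foot's +x side), rad: grows as it is tightened (clockwise from above), 0 = loose, 1.1 = fully tight against its stop, where the wing points straight at the foot's centre. Seen from above, the wing's long direction in the foot's frame is at 0 deg + (1.1 rad - value), counter-clockwise. It stays where it is left and takes about 0.06 N m to turn.
- wing_back (a point): point on the axis of the wing nut farthest from the robot (foot's +x side), 15 mm above the foot's upper face, in the middle of the wing's height. The nut is a steel hub of 42 mm diameter, from 12 to 18 mm above the table, with one straight upright wing across it: 44 mm long, 7 mm thick, its rounded top edge 36 mm above the table. The point's x axis lies along the wing.
- nut_right (a joint): turn of the wing nut at the robot's right (foot's -y side), rad: grows as it is tightened (clockwise from above), 0 = loose, 1.1 = fully tight against its stop, where the wing points straight at the foot's centre. Seen from above, the wing's long direction in the foot's frame is at -90 deg + (1.1 rad - value), counter-clockwise. It stays where it is left and takes about 0.06 N m to turn.
- wing_right (a point): point on the axis of the wing nut at the robot's right (foot's -y side), 15 mm above the foot's upper face, in the middle of the wing's height. The nut is a steel hub of 42 mm diameter, from 12 to 18 mm above the table, with one straight upright wing across it: 44 mm long, 7 mm thick, its rounded top edge 36 mm above the table. The point's x axis lies along the wing.
- key_handle (a point): centre of the key's tee handle: a grey rubber-gripped bar with flat sides, 90 mm along the key's x, 16 mm thick along y, 24 mm high along z. The key's z axis runs from its slotted end up to the handle. Below the handle is a stem of 14 mm diameter and 20 mm length, then a steel barrel of 48 mm diameter and 70 mm length. In all 114 mm long, about 0.4 kg.
- key_foot (a point): centre of the key's lower end face, 102 mm below key_handle along the key's z; same axes. A slot 13 mm wide and 20 mm deep, open at both sides, runs across this end along the key's x (parallel to the handle). It fits over a nut's wing with 3 mm to each side, so the key turns about 0.15 rad freely before it drives the wing.
- holder: black holder fixed to the table, left or right of the lamp's foot, base 150 x 100 x 12 mm; a round sleeve of 51 mm bore and 55 mm depth leans 30 degrees from vertical, its mouth towards the holder's -x (which points to the robot's right). The key stands in it, about 1.5 mm loose all round, its handle's length in the plane of the lean. Origin at the centre of the base's underside, z up.
- holder_mouth (a point): centre of the sleeve's mouth (upper rim), on the sleeve's axis; axes as the holder's. The sleeve's axis points up and to the robot's right: (-0.5, 0, 0.866) in the holder's frame.
- slab: white stone slab, 200 mm (x) by 160 mm (y), 20 mm thick, fixed; origin at the centre of its underside. The key is to stand on its free part; a small jar stands at its far corner (about +70, +45 mm from the slab's centre).
- cream_jar: small round glass jar, 42 mm diameter, 38 mm tall, standing at one far corner of the stone slab; bystander; origin at the centre of its underside
- compact: closed black powder compact, 75 x 75 x 18 mm, lying near the robot; bystander; origin at the centre of its underside
- powder_pot: white pot with black lid, 67 mm diameter, 42 mm tall, near the robot; bystander; origin at the centre of its underside
- toner: clear bottle, 64 mm diameter, 170 mm tall, standing beyond the work; bystander; origin at the centre of its underside
- remover: white bottle, 68 mm diameter, 180 mm tall, standing beyond the work; bystander; origin at the centre of its underside
- palettes: stack of make-up palettes, 170 x 130 x 38 mm, at the robot's right; bystander; origin at the centre of its underside
- hairbrush: wooden brush, 190 mm long, lying at the robot's left; bystander; origin on its underside
Not all that is in view belongs to the job. Several things have the shape of the foot; the one meant has the colours described above.

How it is judged:
On the way, in this order (a step that is already met when the one before it is completed fails the run):
1. the key is drawn fully out of its sleeve (distance between key_foot and holder_mouth above 0.075 m and contact force between key and holder below 0.01 N), for 0.1 s.
2. first pass: two opposite nuts are about half-way (0.35 to 0.8 rad) while the other two are still loose (below 0.3) (((value of joint nut_front between 0.35 and 0.8 rad and value of joint nut_back between 0.35 and 0.8 rad and value of joint each of nut_left, nut_right below 0.3 rad) or (value of joint nut_left between 0.35 and 0.8 rad and value of joint nut_right between 0.35 and 0.8 rad and value of joint each of nut_front, nut_back below 0.3 rad))), for 0.1 s.
3. first pass done: all four nuts are about half-way (0.35 to 0.8 rad) (value of joint nut_front between 0.35 and 0.8 rad and value of joint nut_left between 0.35 and 0.8 rad and value of joint nut_back between 0.35 and 0.8 rad and value of joint nut_right between 0.35 and 0.8 rad), for 0.1 s.
4. second pass: two opposite nuts are fully tight (above 0.95 rad) while the other two are still half-way (below 0.8) (((value of joint each of nut_front, nut_back above 0.95 rad and value of joint nut_left between 0.35 and 0.8 rad and value of joint nut_right between 0.35 and 0.8 rad) or (value of joint each of nut_left, nut_right above 0.95 rad and value of joint nut_front between 0.35 and 0.8 rad and value of joint nut_back between 0.35 and 0.8 rad))), for 0.1 s.
5. all four nuts are fully tight (above 0.95 rad) (value of joint each of nut_front, nut_left, nut_back, nut_right above 0.95 rad), for 0.1 s.
6. the key is set down, not dropped: its end is on the slab (within 8 mm) and it is upright while still between the fingers (x of key_foot in the frame of slab between -0.1 and 0.1 m and y of key_foot in the frame of slab between -0.08 and 0.08 m and z of key_foot in the frame of slab between 0.014 and 0.028 m and angle between key_foot's own z axis and vertical below 0.12 rad and contact force between the fingers and key above 2 N), for 0.05 s.
At the end, for the whole second after the job is handed in: All four nuts are fully tight (above 0.95 of 1.1 rad); the key stands upright (within 7 degrees) with its slotted end on the stone slab (foot's centre inside the slab's edge, height within 6 mm of its surface), released and at rest (all of step 5 and x of key_foot in the frame of slab between -0.1 and 0.1 m and y of key_foot in the frame of slab between -0.08 and 0.08 m and z of key_foot in the frame of slab between 0.014 and 0.026 m and angle between key_foot's own z axis and vertical below 0.12 rad and linear speed of key below 0.02 m/s and angular speed of key below 0.1 rad/s); the robot touches nothing.
It fails at once if a nut is turned with the fingers instead of the key (contact force between the fingers and nut_front above 1 N or contact force between the fingers and nut_left above 1 N or contact force between the fingers and nut_back above 1 N or contact force between the fingers and nut_right above 1 N).
It fails at once if a bystander is moved by more than 40 mm or toppled (distance of any of cream_jar, compact, powder_pot, toner, remover, palettes, hairbrush from where it was at the start of the episode above 0.04 m or angle between any of toner, remover, cream_jar, powder_pot's own z axis and vertical above 0.5 rad).
It fails at once if the key falls on the table (contact force between key and table above 0.5 N).
It fails at once if the key is forced hard against its holder (contact force between key and holder above 80 N).
It also fails if it takes over 72 s, if anything falls off the work surface, if the arm or the gripper's body presses on something with over 40 N, if the wrist force passes 120 N, or if a joint passes its speed limit or range.

## Robot

A 6-joint arm with a two-finger parallel gripper is mounted at the origin on the work surface. World frame = base frame: x ahead of the robot, y to its left, z up, the work surface at z = 0. Lengths are in m, angles in rad, forces in N, time in s.
With the tool pointing down it reaches from about 0.25 to 0.775 m from the base axis. Payload 4 kg.
Tool frame: the origin (TCP) lies midway between the tips of the shut fingers; the grasp point (between the pads) lies 19 mm behind it; x points along the fingers, z is the direction in which the jaws open and shut, and the axes are right-handed (so a half turn about x gives the same grasp; the last joint's range is limited). The gripper opens to 85 mm and grips with 20 to 120 N. Pads are 22 mm wide; open, the fingers measure 114 mm over their backs; the gripper's body (76 mm by 85 mm) begins 54 mm behind the grasp point. The pads swing forward as they close: fully open they stand 13 mm farther back than shut.
Start: joints at [1.124, 0.087, 1.371, -0, 1.684, -0.103], TCP at [0.185, 0.518, 0.199] pointing down, gripper open.
Joint ranges: [-3.1, 3.1], [-0.76, 2.03], [0.27, 2.55], [-1.08, 4.22], [0.17, 2.65], [-2.57, 2.57]. Speed limits (rad/s): [2.79, 2.79, 3.14, 3.14, 3.14, 3.14].

## Interface

Orientations are given as a unit quaternion [x, y, z, w].
In Python, from station import r gives the robot as it stands. The module is installed in compiled form; this text tells all that it offers.
- The arm moves only by the tool arm_command, never from a script. Its argument "deltas" is a list of rows, each a list of 5 numbers: the opening, from -1 (shut) to 1 (fully open), then the shift along the tool's x, y, z in m, then the turn about the tool's x in degrees. In form: [[grip, tx, ty, tz, spin], ...]. A call has 1 to 12 rows; each row is the pose to reach, as a shift and turn from the pose measured when the call began, along the tool's axes at that moment; what a row does not reach only later rows make up. A row lasts 1/8 s, in which the tool goes at most 62.5 mm and 10.7 degrees, less where a joint would pass 70% of its speed; a pose out of reach is approached as far as the arm can. A call with a gripper value outside its range is refused whole. The fingers move at their own pace and stop on an object; "force" is the grip in N (left out, the last holds). Time passes only in rows, so rows that repeat a pose let the fingers close. It gives the time, the measured TCP pose, the force and the opening at its end, in the units of the state.
- r.sense(): the state, without advancing time (a new reading comes with each control period).
- r.snapshot(name): name is "scene" or "top" or "wrist"; returns a dict with "image" (400x640x3 uint8, red, green, blue), "mtx" (3x3 intrinsics, pixels), "extrinsics" (4x4, takes a point from camera to world coordinates). Camera axes: x right, y up, looking along -z (the intrinsics and any distortion apply to the point x, -y, -z); pixel columns grow to the right and rows downward; lengths in m; the calibration is good to about 2 mm. A picture is of the moment at which its call begins. There is no depth.
- r.job_done(): hands the job in, once; it reports no verdict.
The state is a dict: "t": time; "qpos": joint angles; "dq": joint speeds; "joint_efforts": joint torques, N m; "position": TCP position; "ee_rot": TCP orientation; "wrist_force": force on the tool from outside, world axes, zero at the start; "torque": the same for the moment, N m; "grip_width": opening from 0.0 (shut) to 1.0 (fully open).
Only numpy, scipy, OpenCV 4.12 (cv2) and the standard library are available. Lean on these libraries where they do the work, as an engineer would, in place of code of your own. Each camera call takes 0.05 s, during which the arm holds its last target.

## Working session

There is one attempt and no reset: what is moved stays moved. The work goes in short steps, Python scripts to look and compute and a tool call to move; the robot and the scene stay as the last step left them, time stands still between calls to the robot, and variables do not carry over. Pictures are saved under pics/ and viewed, and the job is handed in when it is done.

Besides the shell and the picture viewer there is one more tool, called after "Emit:" as name([rows], argument=value, ...), one row to a line, values as JSON. arm_command: Moves the arm, as the interface text tells. Its arguments: {"type":"object","properties":{"deltas":{"type":"array"},"force":{"type":"number"}},"required":["deltas"]}

```bash
mkdir -p pics
python3 - <<'E'
from station import r
import cv2, numpy as np
s=r.sense();print({k:np.round(v,4).tolist() for k,v in s.items()})
for n in ["scene","top","wrist"]:
    d=r.snapshot(n);cv2.imwrite(f"pics/{n}0.png",d["image"][:,:,::-1]);np.savez(f"pics/{n}0.npz",**d)
    print(n,d["mtx"].tolist(),np.round(d["extrinsics"],4).tolist(), [k for k in d])
E
```

```text
{'t': 0.0, 'qpos': [1.1239, 0.088, 1.3723, 0.0, 1.6836, -0.1031], 'dq': [0.0003, 0.0002, -0.0011, -0.0004, 0.0006, -0.0012], 'joint_efforts': [0.0009, -35.1841, -31.3291, 0.0001, 0.0105, 0.0], 'position': [0.1851, 0.5173, 0.1976], 'ee_rot': [-0.4075, 0.5789, 0.4067, 0.5774], 'wrist_force': [-0.2938, -0.1425, 0.3937], 'torque': [-0.0139, 0.0264, 0.0252], 'grip_width': 0.9999}
scene [[362.2323061390405, 0.0, 322.5363370605992], [0.0, 362.2323061390405, 202.0003592830951], [0.0, 0.0, 1.0]] [[-0.1259, -0.662, 0.7388, 1.2537], [0.992, -0.0767, 0.1003, 0.1209], [-0.0097, 0.7456, 0.6664, 0.8034], [0.0, 0.0, 0.0, 1.0]] ['image', 'mtx', 'extrinsics']
top [[399.3504240598046, 0.0, 326.96200615048], [0.0, 399.3504240598046, 205.10448361934132], [0.0, 0.0, 1.0]] [[-0.0107, 0.9803, -0.1974, 0.2456], [-0.9999, -0.0107, 0.001, 0.0111], [-0.0011, 0.1974, 0.9803, 1.3873], [0.0, 0.0, 0.0, 1.0]] ['image', 'mtx', 'extrinsics']
wrist [[326.48345446020284, 0.0, 315.2545996199625], [0.0, 326.48345446020284, 199.40440163720757], [0.0, 0.0, 1.0]] [[0.337, -0.8899, -0.3075, 0.1053], [0.9415, 0.3175, 0.1129, 0.5465], [-0.0028, -0.3276, 0.9448, 0.3719], [0.0, 0.0, 0.0, 1.0]] ['image', 'mtx', 'extrinsics']
```

View pics/scene0.png

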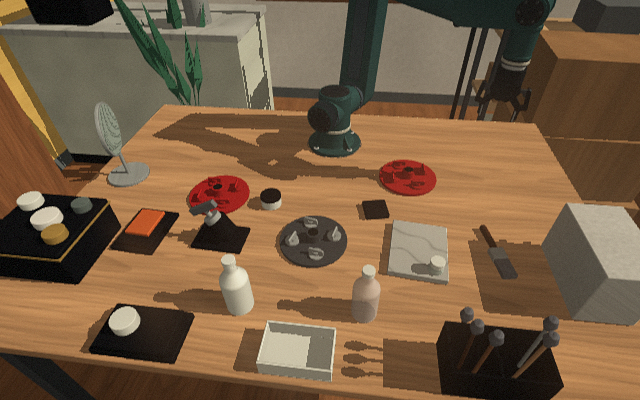

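View pics/top0.png

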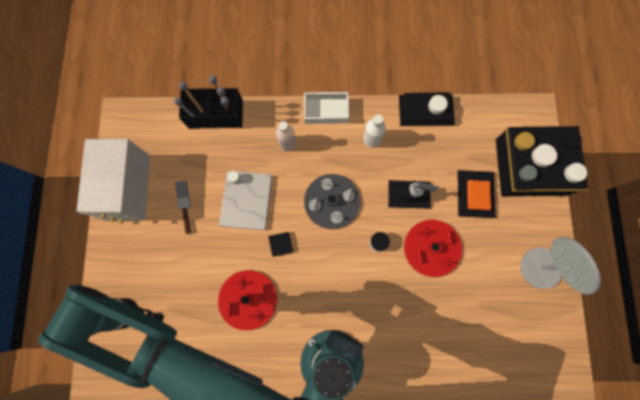

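View pics/wrist0.png

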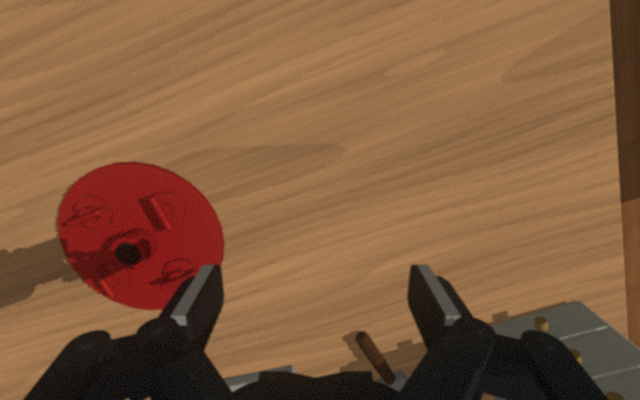

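The top view shows the dark steel foot at about (332,201). The similar red discs are at (247,300) and (433,248), so those are decoys. The holder with the key is at (412,192) and the slab at (246,200). I'll check these with close crops.

```bash
cat > h.py <<'E'
import numpy as np, cv2
def load(n): return dict(np.load(f"pics/{n}.npz"))
def cast(d,u,v,z):
    K=d["mtx"];E=d["extrinsics"]
    c=np.array([(u-K[0,2])/K[0,0],-(v-K[1,2])/K[1,1],-1.0]); w=E[:3,:3]@c; o=E[:3,3]
    return o+w*(z-o[2])/w[2]
def proj(d,p):
    K=d["mtx"];E=d["extrinsics"]; c=E[:3,:3].T@(np.array(p)-E[:3,3])
    return np.array([K[0,2]+K[0,0]*c[0]/-c[2],K[1,2]-K[1,1]*c[1]/-c[2]])
def tri(d1,p1,d2,p2):
    o=[];w=[]
    for d,p in((d1,p1),(d2,p2)):
        a=cast(d,*p,0);o.append(d["extrinsics"][:3,3]);x=a-o[-1];w.append(x/np.linalg.norm(x))
    A=np.array([w[0],-w[1]]).T;t=np.linalg.lstsq(A,o[1]-o[0],rcond=None)[0]
    a=o[0]+w[0]*t[0];b=o[1]+w[1]*t[1];return (a+b)/2,np.linalg.norm(a-b)
def take(n,name):
    from station import r
    d=r.snapshot(n);cv2.imwrite(f"pics/{name}.png",d["image"][:,:,::-1]);np.savez(f"pics/{name}.npz",**d);return d
def crop(d,name,x0,y0,x1,y1,k):
    cv2.imwrite(f"pics/{name}.png",cv2.resize(d["image"][y0:y1,x0:x1,::-1],None,fx=k,fy=k,interpolation=cv2.INTER_CUBIC))
E
python3 - <<'E'
from h import *
t=load("top0");s=load("scene0")
crop(t,"ct",290,150,450,250,5);crop(s,"cs",180,185,360,285,4)
for n,(u,v) in dict(foot=(332,201),slab=(246,200)).items(): print(n,cast(t,u,v,0.012))
print("foot scene",cast(s,313,241,.012))
E
```

```text
foot [ 0.53712582 -0.00816899  0.012     ]
slab [0.54404024 0.29472301 0.012     ]
foot scene [ 0.54942907 -0.00444899  0.012     ]
```

View pics/ct.png

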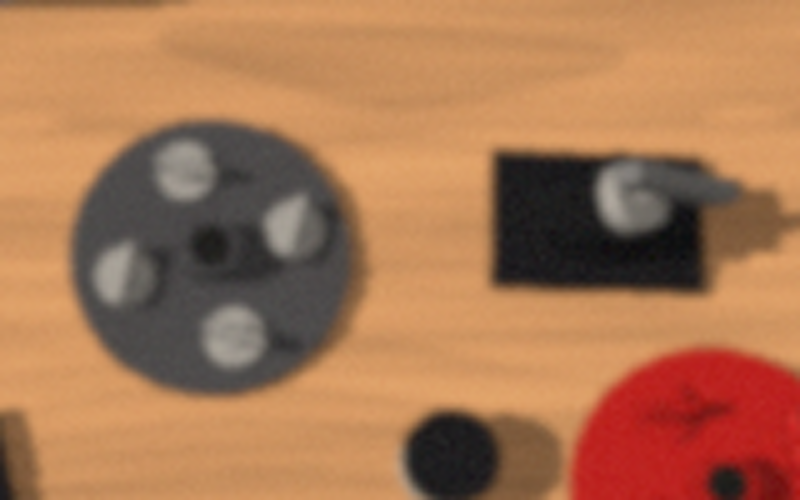

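View pics/cs.png

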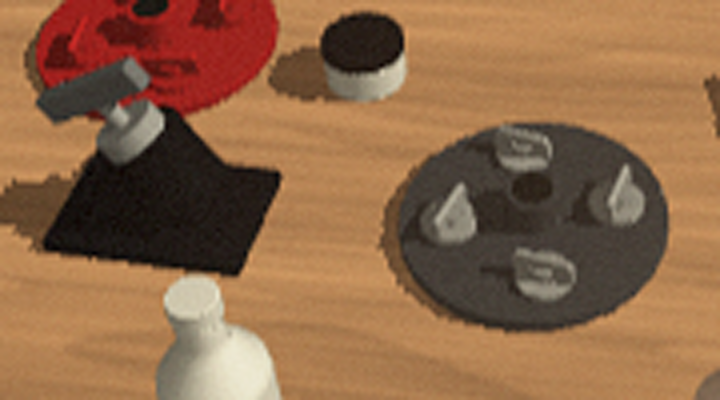

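Run:
```python
from h import *
from station import r
from scipy.spatial.transform import Rotation as R
t=load("top0");s=load("scene0")
f=lambda x,y:(x/5+290,y/5+150); g=lambda x,y:(x/4+180,y/4+185)
# handle tops: right end, in both views
print("right end",tri(t,f(738,190),s,g(42,103)))
print("left end(upper?)",tri(t,f(632,168),s,g(140,68)))
# holder base corners z=.012 
for n,p in dict(tl=(495,152),tr=(708,160),br=(705,290),bl=(495,285)).items(): print(n,cast(t,*f(*p),.012))
for n,p in dict(a=(45,247),b=(238,275),c=(281,172)).items(): print(n,cast(s,*g(*p),.012))
for n,p in dict(back=(184,170),right=(297,232),left=(122,275),front=(233,337),).items(): print(n,cast(t,*f(*p),.018))
print("collar",cast(t,*f(209,245),.04),cast(s,*g(532,188),.04))
for im,m,z in((t,(300,160,375,240),.012),(s,(270,205,355,275),.012)):
    x0,y0,x1,y1=m;c=im["image"][y0:y1,x0:x1].astype(int)
    k=((c.max(2)-c.min(2)<25)).astype(np.uint8);k=cv2.morphologyEx(k,cv2.MORPH_CLOSE,np.ones((5,5)))
    cs=max(cv2.findContours(k,0,1)[0],key=cv2.contourArea).reshape(-1,2)+[x0,y0]
    P=np.array([cast(im,u,v,z)[:2] for u,v in cs]).astype(np.float32);print("disc",cv2.minEnclosingCircle(P),cv2.fitEllipse(P))
S=r.sense();print(R.from_quat(S["ee_rot"]).as_matrix().round(3))
```

```text
right end (array([ 0.55722948, -0.35472983,  0.10297277]), np.float64(0.004107247495323726))
left end(upper?) (array([ 0.56092975, -0.27317447,  0.14823773]), np.float64(0.007654575006063989))
tl [ 0.60979429 -0.21186769  0.012     ]
tr [ 0.6022594  -0.36295669  0.012     ]
br [ 0.50823862 -0.35498012  0.012     ]
bl [ 0.51341904 -0.20787974  0.012     ]
a [ 0.61280336 -0.35125276  0.012     ]
b [ 0.62177484 -0.20442302  0.012     ]
c [ 0.51938573 -0.20186743  0.012     ]
back [0.5974826  0.00948679 0.018     ]
right [ 0.55170147 -0.06942061  0.018     ]
left [0.52222628 0.05366241 0.018     ]
front [ 0.47741314 -0.02330443  0.018     ]
collar [ 0.53825439 -0.0071788   0.04      ] [ 0.5398075  -0.00509095  0.04      ]
disc ((0.5384918451309204, -0.008036430925130844), 0.09665367752313614) ((0.5380244851112366, -0.007863037288188934), (0.1880086362361908, 0.18967875838279724), 158.8797607421875)
disc ((0.5436910390853882, -0.005698081571608782), 0.10131677240133286) ((0.5434213876724243, -0.005723135080188513), (0.19542939960956573, 0.19903306663036346), 97.5557861328125)
[[-0.001 -0.941  0.337]
 [-0.002  0.337  0.941]
 [-1.     0.    -0.002]]
```

```bash
cat >> h.py <<'E'
def state():
    from station import r
    from scipy.spatial.transform import Rotation as R
    S=r.sense();M=R.from_quat(S["ee_rot"]).as_matrix();return S,M
def psi():
    S,M=state();return np.degrees(np.arctan2(M[1,2],M[0,2]))
def goto(p,ps=None):
    S,M=state();d=M.T@(np.array(p)-S["position"])
    a=np.degrees(np.arctan2(M[1,2],M[0,2]));print("t %.2f pos %s psi %.2f grip %.3f F %s T %s q %s"%(S["t"],S["position"].round(4) if hasattr(S["position"],"round") else np.round(S["position"],4),a,S["grip_width"],np.round(S["wrist_force"],1),np.round(S["torque"],2),np.round(S["qpos"],2)))
    print("  delta txyz",d.round(4),"spin",None if ps is None else round(a-ps,2))
E
python3 -c "
from h import *
goto([.56,-.28,.30],-2.5)"
```

```text
t 0.15 pos [0.1852 0.5174 0.1979] psi 70.30 grip 1.003 F [ 0.3  0.4 -0.7] T [ 0.03  0.03 -0.04] q [ 1.12  0.09  1.37 -0.    1.68 -0.1 ]
  delta txyz [-0.1011 -0.6217 -0.6246] spin 72.8
```

Emit:
arm_command([
  [1,-0.02,0,0,0],
  [1,-0.04,-0.05,-0.05,5],
  [1,-0.06,-0.09,-0.09,12],
  [1,-0.08,-0.13,-0.13,20],
  [1,-0.1,-0.17,-0.17,28],
  [1,-0.1,-0.21,-0.21,36],
  [1,-0.1,-0.25,-0.25,44],
  [1,-0.1,-0.29,-0.29,52],
  [1,-0.1,-0.33,-0.33,60],
  [1,-0.1,-0.37,-0.37,66],
  [1,-0.1,-0.41,-0.41,70],
  [1,-0.1,-0.44,-0.44,73],
])

```text
t: 1.65
position: [0.4516, -0.0472, 0.298]
ee_rot: [0.017, 0.707, -0.018, 0.706]
wrist_force: [-0.8, 0.8, -0.2]
grip_width: 1.002
```

```bash
python3 -c "
from h import *
goto([.56,-.28,.30],-2.5)"
```

```text
t 1.65 pos [ 0.4516 -0.0472  0.298 ] psi -2.90 grip 1.002 F [-0.8  0.8 -0.2] T [ 0.04 -0.01 -0.  ] q [-0.23 -0.12  1.38 -0.    1.88 -0.18]
  delta txyz [-0.0018 -0.227   0.1201] spin -0.4
```

```bash
python3 -c "
from h import *
take('wrist','w1')"
```

```text
(no output)
```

View pics/w1.png

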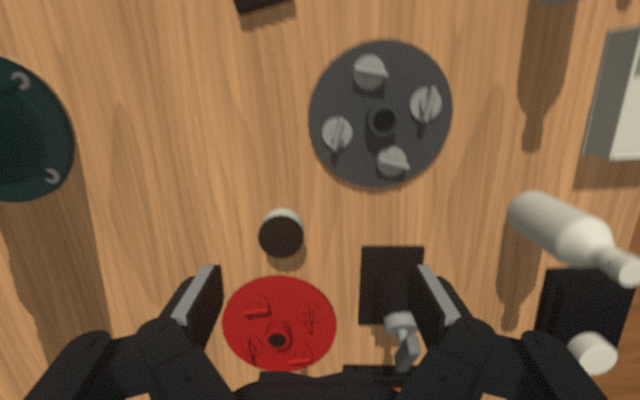

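Emit:
arm_command([
  [1,0,-0.04,0.02,0],
  [1,0,-0.09,0.05,0],
  [1,0,-0.14,0.075,0],
  [1,0,-0.19,0.1,0],
  [1,0,-0.22,0.117,0],
  [1,0,-0.227,0.12,0],
  [1,0,-0.227,0.12,0],
])

```text
t: 2.58
position: [0.56, -0.2841, 0.2974]
ee_rot: [0.018, 0.708, -0.021, 0.706]
wrist_force: [0.2, 0.8, 0.6]
grip_width: 1.003
```

```bash
python3 -c "
from h import *
take('wrist','w2')
goto([.56,-.28,.30],-2.5)"
```

```text
t 2.62 pos [ 0.56   -0.2835  0.2981] psi -3.17 grip 1.002 F [-1.2  0.4 -0.1] T [-0.01  0.01 -0.03] q [-0.56  0.27  0.96 -0.01  1.91 -0.5 ]
  delta txyz [-0.0019  0.0035 -0.0002] spin -0.67
```

View pics/w2.png

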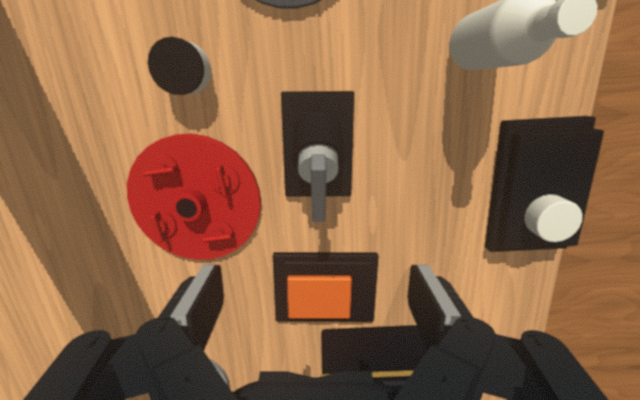

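```bash
python3 -c "
from h import *
crop(load('w2'),'c2',270,80,370,240,4);d=load('w1');crop(d,'c1',300,30,460,195,4)"
```

```text
(no output)
```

View pics/c2.png

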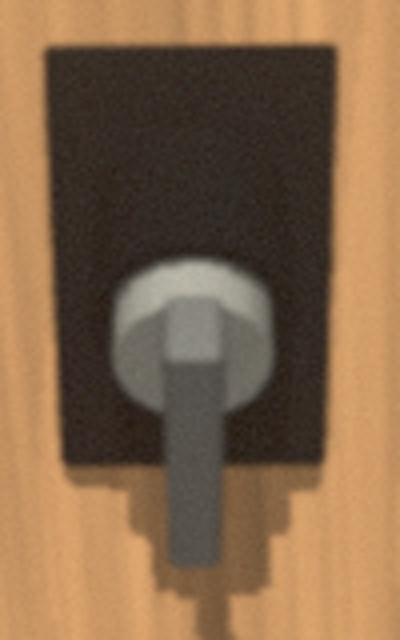

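View pics/c1.png

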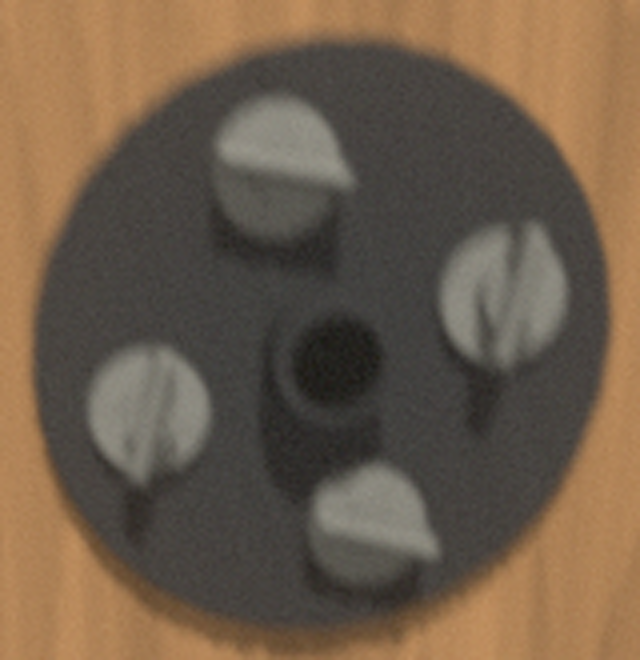

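Run:
```python
from h import *
from scipy.optimize import least_squares
t=load("top0");s=load("scene0");w=load("w2");w1=load("w1")
q=lambda x,y:((x+.5)/4+270-.5,(y+.5)/4+80-.5)
L=dict(el=q(165,362),er=q(223,362),ll=q(170,566),lr=q(219,566))
# unknown C, holder yaw th (hx dir)
def pts(C,th):
    hx=np.array([-np.sin(th)*-1*0+np.cos(th),np.sin(th),0]);z=np.array([0,0,1.]);hy=np.cross(z,hx)
    a=-.5*hx+.866*z;e=.866*hx+.5*z
    return dict(el=C+12e-3*a+45e-3*e+8e-3*hy,er=C+12e-3*a+45e-3*e-8e-3*hy,ll=C+12e-3*a-45e-3*e+8e-3*hy,lr=C+12e-3*a-45e-3*e-8e-3*hy)
def res(x):
    P=pts(x[:3],x[3]);return np.concatenate([proj(w,P[k])-L[k] for k in L])
o=least_squares(res,[.56,-.31,.12,1.57]);print(o.x,np.degrees(o.x[3]),o.fun.round(2))
C=o.x[:3];P=pts(C,o.x[3])
for n,im in(("top",t),("scene",s),("w1",w1)):print(n,{k:proj(im,P[k]).round(1).tolist() for k in P})
# base corners in w2
c=[cast(w,*q(*p),.012) for p in((46,47),(336,47),(326,465),(62,465))]
print(np.round(c,4));print("centre",np.mean(c,0),[np.linalg.norm(c[i]-c[i-1]) for i in range(4)])
print("yaw hx",np.degrees(np.arctan2(*(c[0]-c[3])[[1,0]])),np.degrees(np.arctan2(*(c[1]-c[2])[[1,0]])))
# foot from w1
g=lambda x,y:((x+.5)/4+300-.5,(y+.5)/4+30-.5)
N={n:cast(w1,*g(*p),.018) for n,p in dict(left=(278,168),back=(504,297),right=(368,527),front=(150,414)).items()}
print(N)
m=sum(N.values())/4;print("centre",m,"collar",cast(w1,*g(339,360),.04),[round(np.linalg.norm(N[n]-m),4) for n in N])
b=N["back"]-N["front"];l=N["left"]-N["right"];print("yaw",np.degrees(np.arctan2(b[1],b[0])),np.degrees(np.arctan2(l[1],l[0]))-90)
for n,(p1,p2) in dict(left=((218,150),(354,182)),front=((160,352),(140,480)),right=((318,518),(438,552)),back=((530,230),(500,360))).items():
    A=cast(w1,*g(*p1),.036);B=cast(w1,*g(*p2),.036);v=B-A;print(n,"wing",np.linalg.norm(v),np.degrees(np.arctan2(v[1],v[0]))%180)
im=w1["image"][30:195,300:460].astype(int);k=((im.max(2)-im.min(2)<22)).astype(np.uint8);k=cv2.morphologyEx(k,cv2.MORPH_CLOSE,np.ones((5,5)))
cs=max(cv2.findContours(k,0,1)[0],key=cv2.contourArea).reshape(-1,2)+[300,30]
P=np.array([cast(w1,u,v,.012)[:2] for u,v in cs]).astype(np.float32);print("disc",cv2.fitEllipse(P))
```

```text
[ 0.56062145 -0.31744313  0.10106754  1.52259042] 87.23800488217923 [-0.28  0.11  0.29  0.01 -0.18 -0.03  0.16 -0.11]
top {'el': [417.8, 187.1], 'er': [417.7, 182.3], 'll': [438.2, 191.2], 'lr': [438.1, 186.5]}
scene {'el': [211.7, 203.8], 'er': [209.3, 207.6], 'll': [189.5, 212.4], 'lr': [187.0, 216.2]}
w1 {'el': [404.0, 344.0], 'er': [416.3, 343.9], 'll': [391.9, 362.9], 'lr': [402.5, 362.9]}
[[ 0.5176 -0.2048  0.012 ]
 [ 0.6143 -0.2102  0.012 ]
 [ 0.6081 -0.3575  0.012 ]
 [ 0.5102 -0.3521  0.012 ]]
centre [ 0.56252854 -0.2811298   0.012     ] [np.float64(0.1474777809065672), np.float64(0.09683526813234436), np.float64(0.14739944113596035), np.float64(0.09805855055907059)]
yaw hx 87.1087781933089 87.5844566935016
{'left': array([0.52566562, 0.05117118, 0.018     ]), 'back': array([0.60118025, 0.00714445, 0.018     ]), 'right': array([ 0.55790014, -0.0689612 ,  0.018     ]), 'front': array([ 0.48201309, -0.02554362,  0.018     ])}
centre [ 0.54168977 -0.0090473   0.018     ] collar [ 0.54215636 -0.0083056   0.04      ] [np.float64(0.0623), np.float64(0.0617), np.float64(0.0621), np.float64(0.0619)]
yaw 15.339185746418726 15.020083943439701
left wing 0.04379209983150227 164.88006861382644
front wing 0.042247503476136206 79.36834708903181
right wing 0.043410008991300264 161.33979924612697
back wing 0.04035765108304555 79.92377902945921
disc ((0.5410370230674744, -0.009493881836533546), (0.19100742042064667, 0.19377972185611725), 120.82887268066406)
```

```bash
python3 -c "
from h import *
crop(load('scene0'),'cs2',180,190,240,230,12);crop(load('top0'),'ct2',400,170,450,205,14)"
```

```text
(no output)
```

View pics/cs2.png

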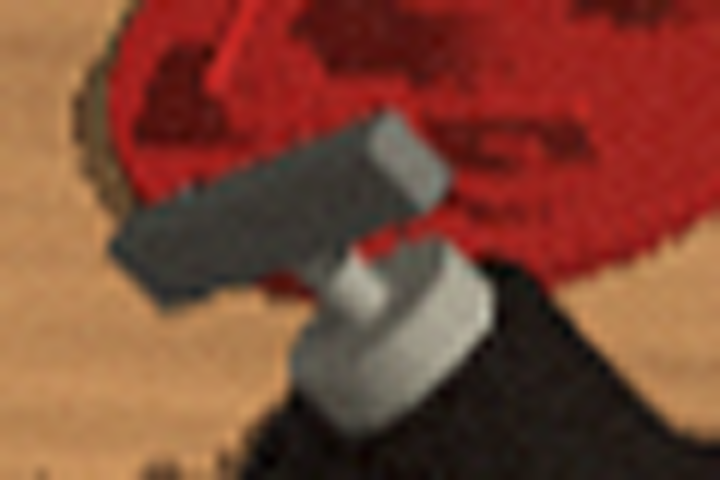

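View pics/ct2.png

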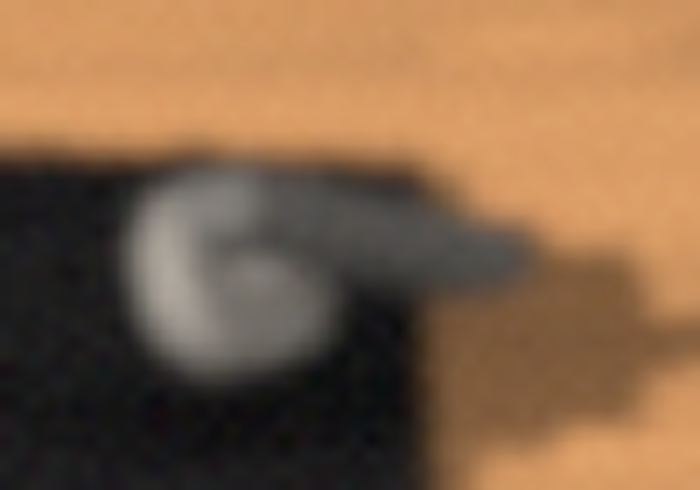

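Run:
```python
from h import *
from scipy.optimize import least_squares
s=load("scene0");w=load("w2");t=load("top0")
q=lambda x,y:((x+.5)/4+270-.5,(y+.5)/4+80-.5)
g=lambda x,y:((x+.5)/12+180-.5,(y+.5)/12+190-.5)
h=lambda x,y:((x+.5)/14+400-.5,(y+.5)/14+170-.5)
O=[(w,"el",q(165,362)),(w,"er",q(223,362)),(w,"ll",q(170,566)),(w,"lr",q(219,566)),(s,"el",g(390,108)),(s,"er",g(370,146)),(s,"ll",g(132,210)),(s,"lr",g(110,245)),(t,"ll",h(525,275)),(t,"lr",h(528,228))]
def pts(C,th):
    hx=np.array([np.cos(th),np.sin(th),0]);z=np.array([0,0,1.]);hy=np.cross(z,hx)
    a=-.5*hx+.866*z;e=.866*hx+.5*z
    return {n:C+12e-3*a+i*45e-3*e+j*8e-3*hy for n,i,j in(("el",1,1),("er",1,-1),("ll",-1,1),("lr",-1,-1))}
def res(x):
    P=pts(x[:3],x[3]);return np.concatenate([proj(d,P[k])-p for d,k,p in O])
o=least_squares(res,[.56,-.31,.12,1.57],loss="soft_l1");print(o.x,np.degrees(o.x[3]));print(res(o.x).reshape(-1,2).round(1))
```

```text
[ 0.5606794  -0.31021842  0.12201242  1.51794666] 86.97193724219626
[[-0.8 -1.8]
 [ 0.7 -1.8]
 [-0.9  1.3]
 [ 0.2  1.3]
 [ 0.5 -0.2]
 [-0.2  0.5]
 [-0.5  0.2]
 [-1.2  1.1]
 [ 0.7  0.6]
 [ 0.4 -0.8]]
```

Run:
```python
from h import *
goto([.5606,-.311,.17],-3.0)
```

```text
t 2.62 pos [ 0.56   -0.2835  0.2981] psi -3.17 grip 1.002 F [-1.2  0.4 -0.1] T [-0.01  0.01 -0.03] q [-0.56  0.27  0.96 -0.01  1.91 -0.5 ]
  delta txyz [ 0.1282 -0.0268  0.0024] spin -0.17
```

Emit:
arm_command([
  [1,0.03,-0.01,0.001,0],
  [1,0.06,-0.02,0.002,0],
  [1,0.09,-0.027,0.002,0],
  [1,0.12,-0.027,0.002,0],
  [1,0.128,-0.027,0.002,0],
  [1,0.128,-0.027,0.002,0],
])

```text
t: 3.38
position: [0.5603, -0.3102, 0.171]
ee_rot: [0.017, 0.707, -0.021, 0.706]
wrist_force: [0.1, -0.3, -0.1]
grip_width: 1.002
```

Run:
```python
from h import *
d=take('wrist','w3');take('scene','s3')
goto([.5606,-.312,.1],-3.0)
crop(d,'c3',200,130,440,310,3)
```

```text
t 3.48 pos [ 0.561  -0.3111  0.1726] psi -3.13 grip 1.001 F [ 0.4  0.4 -0.2] T [ 0.05 -0.03  0.01] q [-0.59  0.29  1.18 -0.    1.66 -0.54]
  delta txyz [ 0.0726 -0.0005 -0.0004] spin -0.13
```

View pics/c3.png

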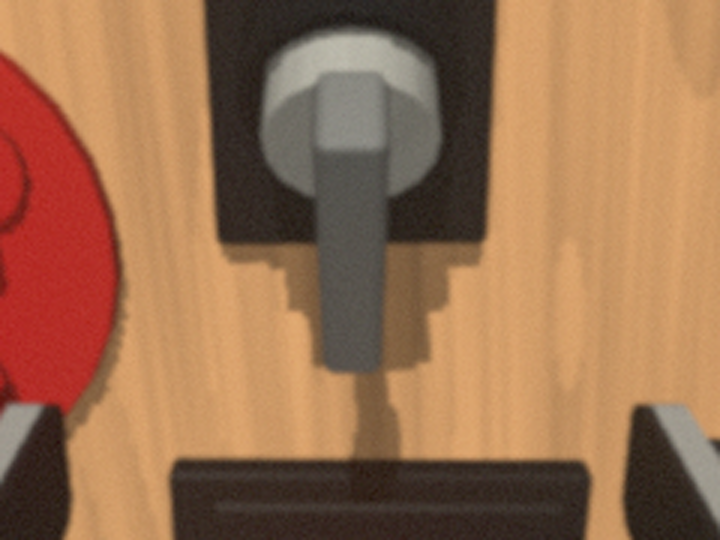

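Run:
```python
from h import *
from scipy.optimize import least_squares
s=load("scene0");w=load("w2");t=load("top0");w3=load("w3")
q=lambda x,y:((x+.5)/4+270-.5,(y+.5)/4+80-.5)
g=lambda x,y:((x+.5)/12+180-.5,(y+.5)/12+190-.5)
h=lambda x,y:((x+.5)/14+400-.5,(y+.5)/14+170-.5)
k=lambda x,y:((x+.5)/3+200-.5,(y+.5)/3+130-.5)
W=[(w,"el",q(165,362)),(w,"er",q(223,362)),(w,"ll",q(170,566)),(w,"lr",q(219,566)),(w3,"el",k(315,152)),(w3,"er",k(388,152)),(w3,"ll",k(322,371)),(w3,"lr",k(382,371)),(w3,"bl",k(317,72)),(w3,"br",k(385,72))]
T=[(s,"el",g(390,108)),(s,"er",g(370,146)),(s,"ll",g(132,210)),(s,"lr",g(110,245)),(t,"ll",h(525,275)),(t,"lr",h(528,228))]
def pts(C,th,l):
    hx=np.array([np.cos(th),np.sin(th),0]);z=np.array([0,0,1.]);hy=np.cross(z,hx)
    a=-np.sin(l)*hx+np.cos(l)*z;e=np.cos(l)*hx+np.sin(l)*z
    return {n:C+m*12e-3*a+i*45e-3*e+j*8e-3*hy for n,i,j,m in(("el",1,1,1),("er",1,-1,1),("ll",-1,1,1),("lr",-1,-1,1),("bl",1,1,-1),("br",1,-1,-1))}
for O in(W,W+T,T):
  def res(x):
    P=pts(x[:3],x[3],x[4]);return np.concatenate([proj(d,P[k])-p for d,k,p in O])
  o=least_squares(res,[.56,-.31,.12,1.57,.52],loss="soft_l1");print(o.x[:3].round(4),np.degrees(o.x[3:]));print(res(o.x).reshape(-1,2).round(1).tolist())
```

```text
[ 0.5608 -0.3133  0.1145] [87.19364156 31.23808214]
[[-0.5, 0.3], [0.7, 0.2], [-0.4, 0.6], [0.4, 0.6], [-0.6, -0.2], [0.6, -0.3], [0.4, -0.3], [-0.5, -0.4], [-0.6, 0.2], [0.6, 0.1]]
[ 0.5608 -0.3109  0.1208] [87.13343559 32.35197786]
[[-0.7, 0.3], [0.8, 0.2], [-0.6, 0.4], [0.4, 0.3], [-1.2, 0.2], [1.0, 0.1], [0.1, 0.0], [-0.4, -0.0], [-1.1, -0.9], [0.9, -1.0], [-0.2, -0.3], [-0.9, 0.4], [-0.3, 1.0], [-1.0, 1.9], [0.4, 0.7], [0.2, -0.6]]
[ 0.5616 -0.3083  0.1243] [84.67710236 30.92283697]
[[0.6, -0.4], [-0.4, 0.3], [0.4, -0.3], [-0.5, 0.5], [0.0, 0.7], [-0.0, -0.6]]
```

Emit:
arm_command([
  [1,0.03,-0.001,0,0],
  [1,0.06,-0.001,0,0],
  [1,0.074,-0.001,0,0],
  [1,0.0745,-0.001,0,0],
  [1,0.0745,-0.001,0,0],
])

```text
t: 4.1
position: [0.5619, -0.3131, 0.1]
ee_rot: [0.016, 0.706, -0.022, 0.708]
wrist_force: [-0.5, -0.3, -0.1]
grip_width: 0.998
```

Emit:
arm_command([
  [-1,0,0,0,0],
  [-1,0,0,0,0],
  [-1,0,0,0,0],
  [-1,0,0,0,0],
  [-1,0,0,0,0],
  [-1,0,0,0,0],
], force=30)

```text
t: 4.85
position: [0.5618, -0.3132, 0.1002]
ee_rot: [0.016, 0.706, -0.022, 0.708]
wrist_force: [-0.8, 0.7, 1.4]
grip_width: 0.169
```

Run:
```python
from h import *
d=take('wrist','w4')
goto([.5608,-.3125,.098],-3.0)
crop(d,'c4',200,200,440,400,3)
```

```text
t 4.90 pos [ 0.5618 -0.3132  0.1002] psi -3.13 grip 0.168 F [-1.8  0.4  2. ] T [-0.01  0.19  0.01] q [-0.59  0.32  1.29 -0.01  1.52 -0.54]
  delta txyz [ 0.0022  0.0006 -0.0011] spin -0.13
```

View pics/c4.png

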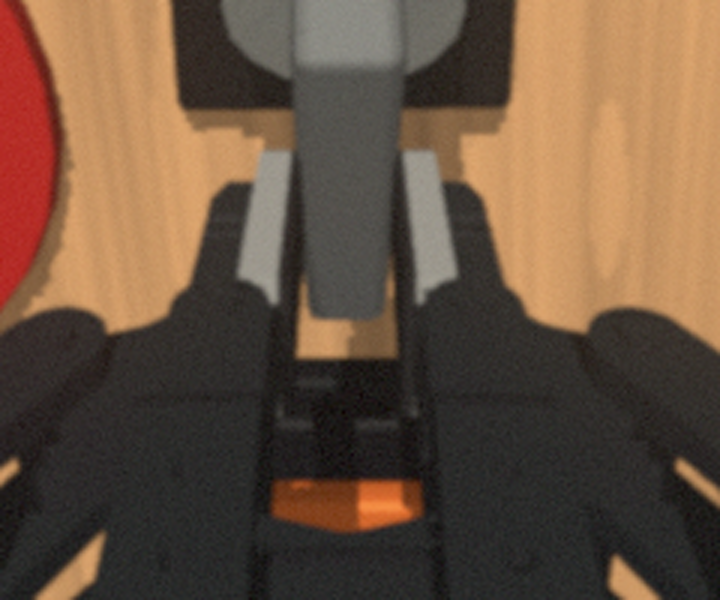

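Emit:
arm_command([
  [-1,-0.0043,-0.0025,0,0],
  [-1,-0.0087,-0.005,0,0],
  [-1,-0.013,-0.0075,0,0],
  [-1,-0.0173,-0.01,0,0],
  [-1,-0.0217,-0.0125,0,0],
  [-1,-0.026,-0.015,0,0],
])

```text
t: 5.65
position: [0.5609, -0.3282, 0.1267]
ee_rot: [0.016, 0.706, -0.022, 0.708]
wrist_force: [0.9, 1.8, -2.8]
grip_width: 0.168
```

Run:
```python
from h import *
goto([.5618,-.3132,.1002],-3.0)
```

```text
t 5.65 pos [ 0.5609 -0.3282  0.1267] psi -3.14 grip 0.168 F [ 0.9  1.8 -2.8] T [0.06 0.02 0.03] q [-0.61  0.33  1.23 -0.01  1.58 -0.56]
  delta txyz [ 0.0264  0.0153 -0.0001] spin -0.14
```

Low forces; continue along the axis, then on.

Emit:
arm_command([
  [-1,-0.0087,-0.005,0,0],
  [-1,-0.0173,-0.01,0,0],
  [-1,-0.026,-0.015,0,0],
  [-1,-0.0346,-0.02,0,0],
  [-1,-0.0433,-0.025,0,0],
  [-1,-0.052,-0.03,0,0],
  [-1,-0.0693,-0.04,0,0],
  [-1,-0.0866,-0.05,0,0],
  [-1,-0.104,-0.06,0,0],
  [-1,-0.121,-0.07,0,0],
  [-1,-0.121,-0.07,0,0],
])

```text
t: 7.02
position: [0.5571, -0.3984, 0.2505]
ee_rot: [0.016, 0.704, -0.024, 0.709]
wrist_force: [-0.1, 0.3, -3.0]
grip_width: 0.17
```

Run:
```python
from h import *
goto([.5618,-.3132,.1002],-3.0)
d=take('scene','s5');crop(d,'c5',120,100,270,220,5);take('wrist','w5')
```

```text
t 7.03 pos [ 0.5571 -0.3984  0.2505] psi -3.20 grip 0.170 F [-0.1  0.3 -3. ] T [-0.09  0.07 -0.02] q [-0.7   0.39  0.91 -0.    1.84 -0.65]
  delta txyz [ 0.1494  0.087  -0.0011] spin -0.2
```

View pics/s5.png

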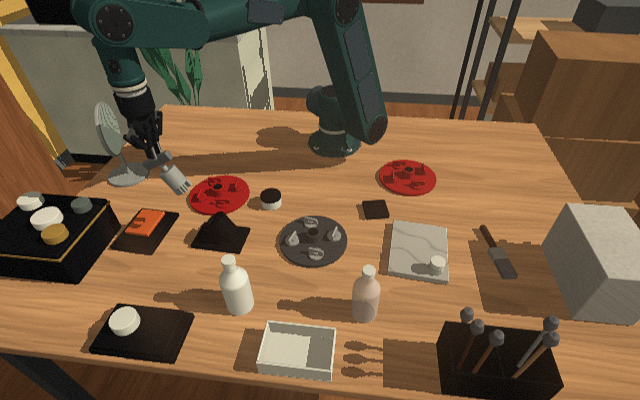

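View pics/w5.png

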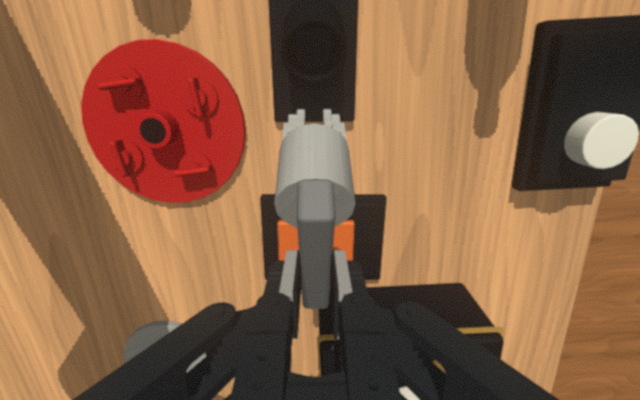

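Emit:
arm_command([
  [-1,0,0,0,0],
  [-1,0,0,0,0],
  [-1,0,0,0,0],
  [-1,0,0,0,0],
], force=20)

```text
t: 7.62
position: [0.5567, -0.3967, 0.2478]
ee_rot: [0.017, 0.706, -0.022, 0.708]
wrist_force: [0.2, -0.0, -2.8]
grip_width: 0.168
```

```bash
cat >> h.py <<'E'
def tilt(name,pt=None):
    d=take('wrist',name);crop(d,name+'c',200,90,440,320,3)
E
python3 - <<'E'
from h import *
goto([.5571,-.3984,.2505],-3.0)
tilt('w6')
E
```

```text
t 7.62 pos [ 0.5567 -0.3967  0.2478] psi -3.13 grip 0.168 F [ 0.2 -0.  -2.8] T [-0.04 -0.03 -0.01] q [-0.7   0.39  0.91 -0.    1.84 -0.65]
  delta txyz [-0.0027 -0.0017  0.0005] spin -0.13
```

View pics/w6c.png

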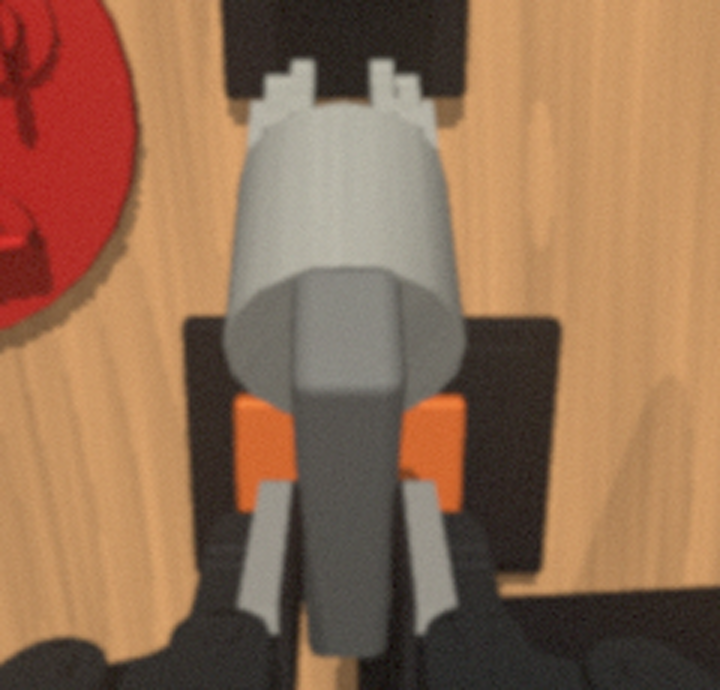

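Emit:
arm_command([
  [-1,0.03,0,0,0],
  [-1,0.06,0,0,0],
  [-1,0.09,0,0,0],
  [-1,0.12,0,0,0],
  [-1,0.135,0,0,0],
  [-1,0.136,0,0,0],
  [-1,0.136,0.006,0,0],
  [-1,0.136,0.012,0,0],
])

```text
t: 8.68
position: [0.5586, -0.386, 0.1139]
ee_rot: [0.016, 0.705, -0.023, 0.709]
wrist_force: [0.6, 0.0, -2.8]
grip_width: 0.171
```

Run:
```python
from h import *
goto([.561,-.356,.111],-3.0)
tilt('w7');d=take('scene','s7');crop(d,'s7c',140,160,260,260,6)
```

```text
t 8.68 pos [ 0.5586 -0.386   0.1139] psi -3.13 grip 0.171 F [ 0.6  0.  -2.8] T [-0.14  0.03 -0.01] q [-0.69  0.39  1.17 -0.    1.57 -0.63]
  delta txyz [0.0026 0.0301 0.0007] spin -0.13
```

View pics/w7c.png

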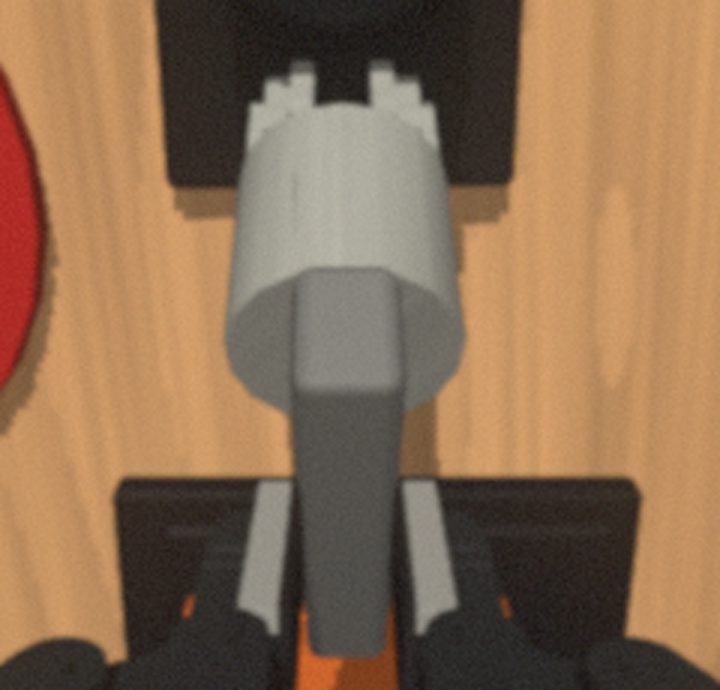

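View pics/s7c.png

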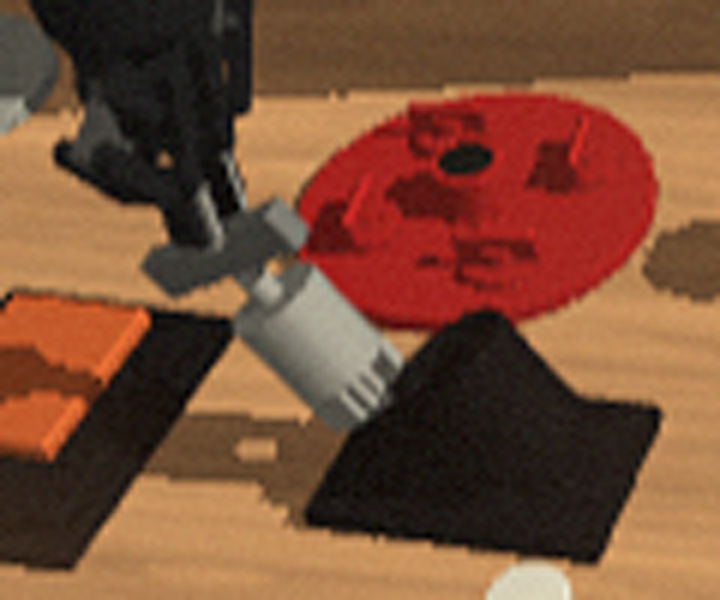

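Emit:
arm_command([
  [-1,0,0.004,0,0],
  [-1,0,0.008,0,0],
  [-1,0,0.012,0,0],
  [-1,0,0.016,0,0],
  [-1,0,0.02,0,0],
  [-1,0,0.02,0,0],
])

```text
t: 9.52
position: [0.5597, -0.3655, 0.1135]
ee_rot: [0.015, 0.705, -0.022, 0.709]
wrist_force: [0.3, -2.6, -3.7]
grip_width: 0.171
```

Run:
```python
from h import *
goto([.561,-.356,.111],-3.0)
tilt('w8');d=take('scene','s8');crop(d,'s8c',140,160,260,260,6)
```

```text
t 9.53 pos [ 0.5597 -0.3655  0.1135] psi -3.07 grip 0.171 F [ 0.3 -2.6 -3.7] T [-0.74  0.08 -0.03] q [-0.66  0.37  1.2  -0.    1.56 -0.61]
  delta txyz [0.0024 0.0096 0.0008] spin -0.07
```

View pics/w8c.png

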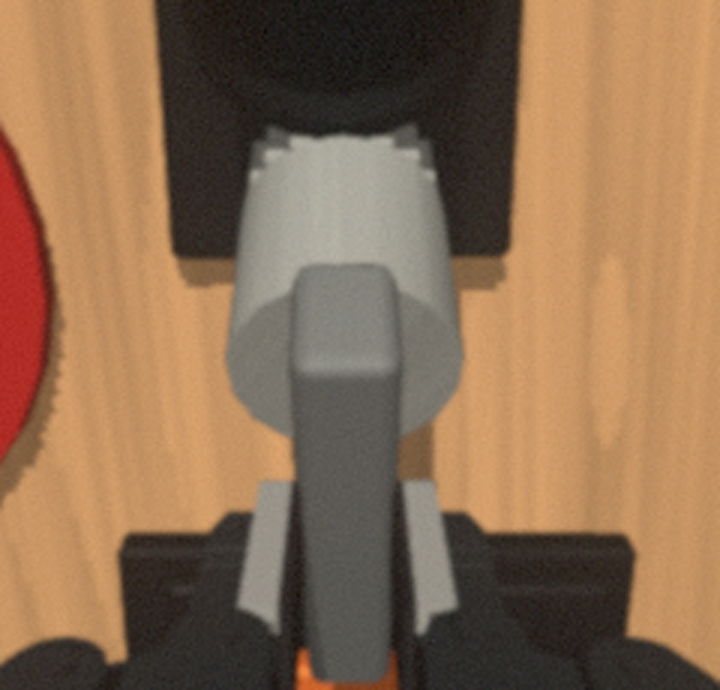

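View pics/s8c.png

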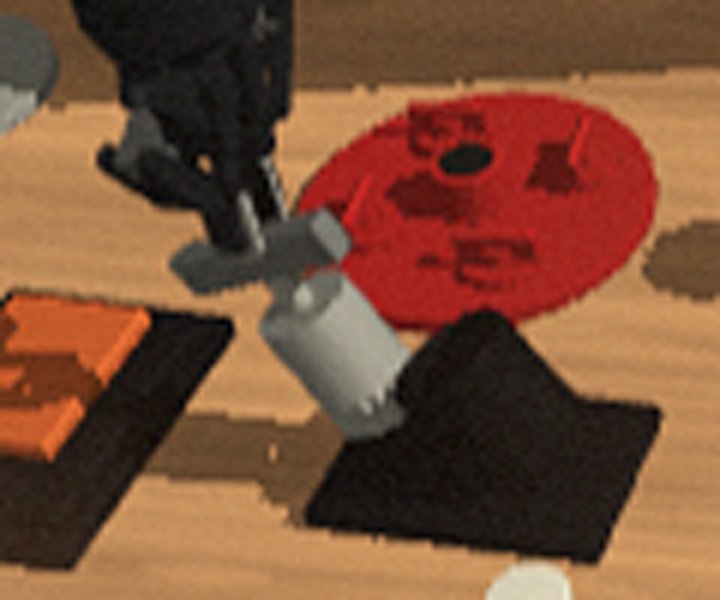

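Emit:
arm_command([
  [-1,0,0.004,0,0],
  [-1,0,0.008,0,0],
  [-1,0,0.012,0,0],
  [-1,0,0.016,0,0],
  [-1,0,0.02,0,0],
  [-1,0,0.02,0,0],
])

```text
t: 10.38
position: [0.5621, -0.3491, 0.1185]
ee_rot: [0.013, 0.703, -0.026, 0.711]
wrist_force: [-1.7, -7.8, 7.7]
grip_width: 0.173
```

Run:
```python
from h import *
goto([.561,-.337,.111],-3.0)
tilt('w9');d=take('scene','s9');crop(d,'s9c',140,160,260,260,6)
```

```text
t 10.38 pos [ 0.5621 -0.3491  0.1185] psi -3.12 grip 0.173 F [-1.7 -7.8  7.7] T [-1.58  0.24  0.02] q [-0.64  0.35  1.22 -0.01  1.55 -0.58]
  delta txyz [ 0.0072  0.0121 -0.0019] spin -0.12
```

View pics/w9c.png

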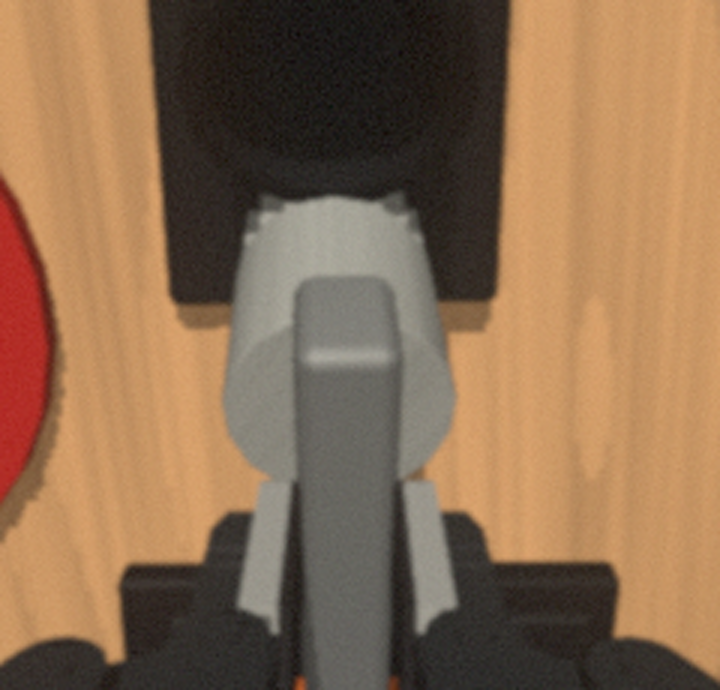

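View pics/s9c.png

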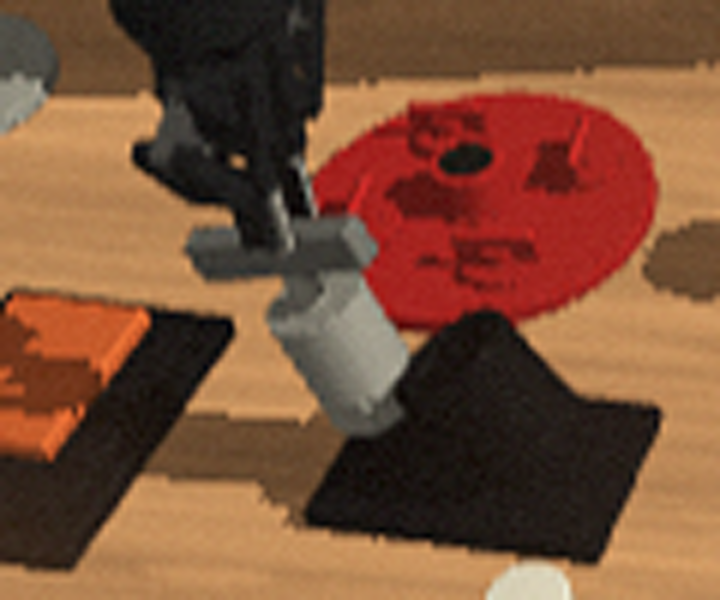

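Emit:
arm_command([
  [-1,-0.005,-0.003,0,0],
  [-1,-0.01,-0.003,0,0],
  [-1,-0.014,0,0,0],
  [-1,-0.014,0.004,0,0],
  [-1,-0.014,0.008,0,0],
  [-1,-0.014,0.012,0,0],
  [-1,-0.014,0.012,0,0],
])

```text
t: 11.35
position: [0.5629, -0.3366, 0.1327]
ee_rot: [0.013, 0.702, -0.026, 0.711]
wrist_force: [-0.6, -3.1, -1.7]
grip_width: 0.166
```

Run:
```python
from h import *
goto([.561,-.337,.111],-3.0)
tilt('w10');d=take('scene','s10');crop(d,'s10c',140,160,260,260,6)
```

```text
t 11.35 pos [ 0.5629 -0.3366  0.1327] psi -3.11 grip 0.166 F [-0.6 -3.1 -1.7] T [-0.79  0.06  0.  ] q [-0.62  0.33  1.22 -0.01  1.57 -0.57]
  delta txyz [ 0.0216 -0.0001 -0.0021] spin -0.11
```

View pics/w10c.png

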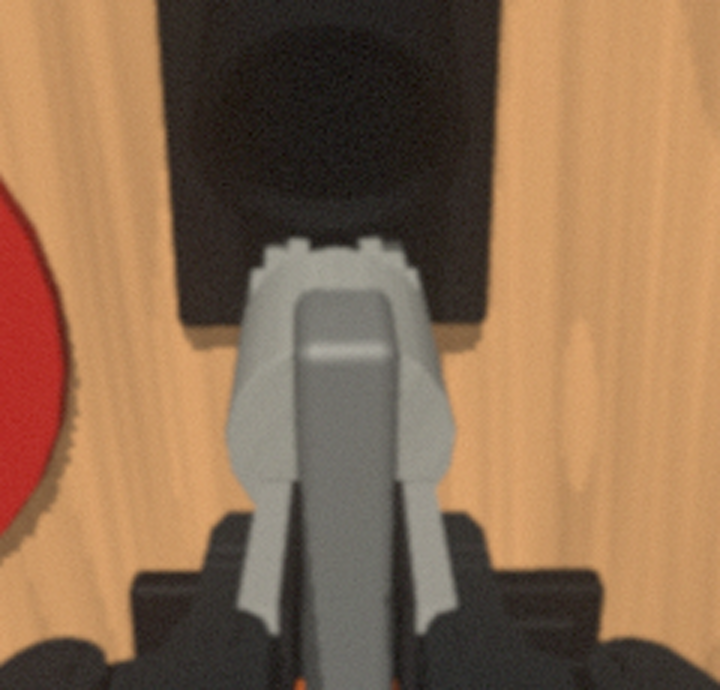

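View pics/s10c.png

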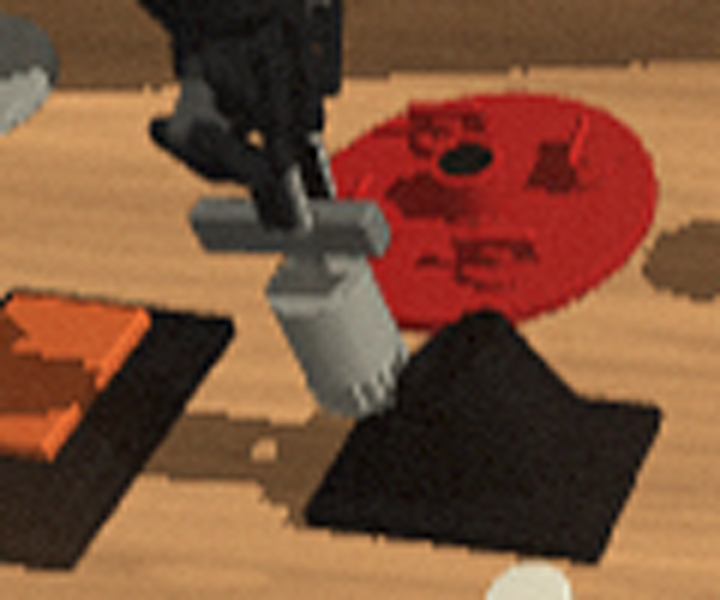

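```bash
cat >> h.py <<'E'
def lean(name,top,bot,xl,xr):
    # crop rows (3x crop at 200,90) of the handle's +y-end top edge and end-face bottom edge; solves lean, shift along y', z of centre, with edge width
    from scipy.optimize import least_squares
    d=load(name);S,M=state();th=np.arctan2(M[1,1],M[0,1]);hx=np.array([np.cos(th),np.sin(th),0]);z=np.array([0,0,1.]);hy=np.cross(z,hx)
    G=np.array(S["position"])+[0,0,.019]
    k=lambda x,y:np.array([(x+.5)/3+200-.5,(y+.5)/3+90-.5])
    O=[(1,k(xl,top)),(1,k(xr,top)),(-1,k((xl+xr)/2,bot))]
    def pt(x,i,j):
        l=x[0];a=-np.sin(l)*hx+np.cos(l)*z;e=np.cos(l)*hx+np.sin(l)*z
        return G+x[2]*hx+x[1]*z+x[3]*hy+i*.012*a+.045*e+j*.008*hy
    def res(x): return np.concatenate([proj(d,pt(x,1,1))-O[0][1],proj(d,pt(x,1,-1))-O[1][1],[(proj(d,pt(x,-1,0))-O[2][1])[1]],(np.array(x[1:])/.003)])
    o=least_squares(res,[.2,0,0,0]);print("lean deg %.1f dz %.4f dy %.4f dx %.4f"%(np.degrees(o.x[0]),*o.x[1:]),res(o.x).round(1))
E
python3 - <<'E'
from h import *
lean('w10',352,290,297,398)
E
```

```text
lean deg 5.5 dz 0.0009 dy -0.0093 dx 0.0007 [-0.9  0.1  1.  -0.1 -0.5  0.3 -3.1  0.2]
```

Run:
```python
from h import *
d=load('s10');S,M=state();G=np.array(S["position"])+[0,0,.019];th=np.arctan2(M[1,1],M[0,1])
hx=np.array([np.cos(th),np.sin(th),0]);z=np.array([0,0,1.]);hy=np.cross(z,hx)
f=lambda p:((proj(d,p)-[140,160])*6).round().astype(int).tolist()
for l in(0,5,10,15):
    L=np.radians(l);a=-np.sin(L)*hx+np.cos(L)*z;e=np.cos(L)*hx+np.sin(L)*z
    print(l,"top front edge",f(G-.045*e+.012*a-.008*hy),f(G+.045*e+.012*a-.008*hy),"bot",f(G-.045*e-.012*a-.008*hy),f(G+.045*e-.012*a-.008*hy),"axis",f(G-.032*a),f(G-.102*a))
```

```text
0 top front edge [197, 218] [383, 241] bot [212, 258] [395, 280] axis [322, 289] [357, 395]
5 top front edge [198, 225] [379, 234] bot [217, 264] [395, 274] axis [327, 290] [374, 397]
10 top front edge [199, 231] [374, 227] bot [222, 271] [394, 268] axis [332, 290] [390, 397]
15 top front edge [201, 238] [368, 221] bot [228, 277] [393, 261] axis [338, 290] [406, 397]
```

Run:
```python
from h import *
crop(load('s10'),'s10z',168,188,212,232,14)
```

```text
(no output)
```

View pics/s10z.png

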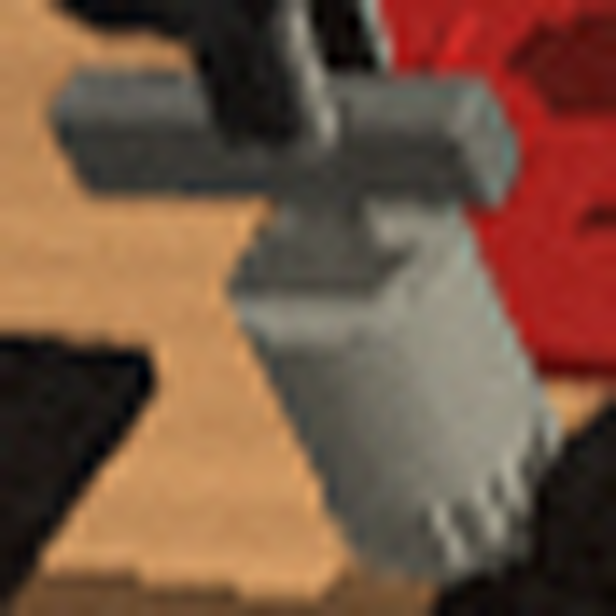

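Emit:
arm_command([
  [-1,0,0.003,0,0],
  [-1,0,0.006,0,0],
  [-1,0,0.008,0,0],
  [-1,0,0.008,0,0],
])

```text
t: 11.95
position: [0.5632, -0.3288, 0.1323]
ee_rot: [0.013, 0.702, -0.026, 0.711]
wrist_force: [-0.2, -3.8, -0.3]
grip_width: 0.169
```

Run:
```python
from h import *
goto([.561,-.337,.111],-3.0)
tilt('w11');d=take('scene','s11');crop(d,'s11z',168,188,212,232,14)
```

```text
t 11.95 pos [ 0.5632 -0.3288  0.1323] psi -3.12 grip 0.169 F [-0.2 -3.8 -0.3] T [-1.07  0.1  -0.01] q [-0.61  0.32  1.23 -0.01  1.57 -0.56]
  delta txyz [ 0.0215 -0.0079 -0.0021] spin -0.12
```

View pics/w11c.png

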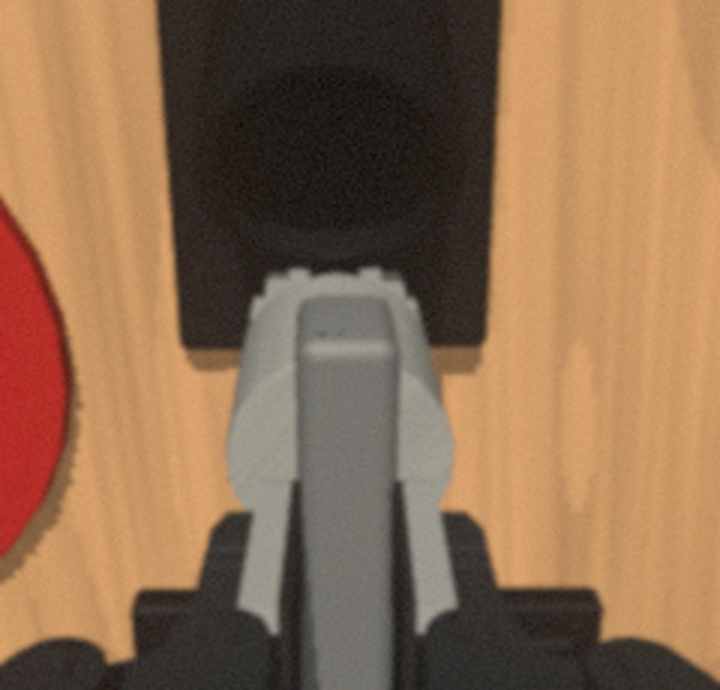

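View pics/s11z.png

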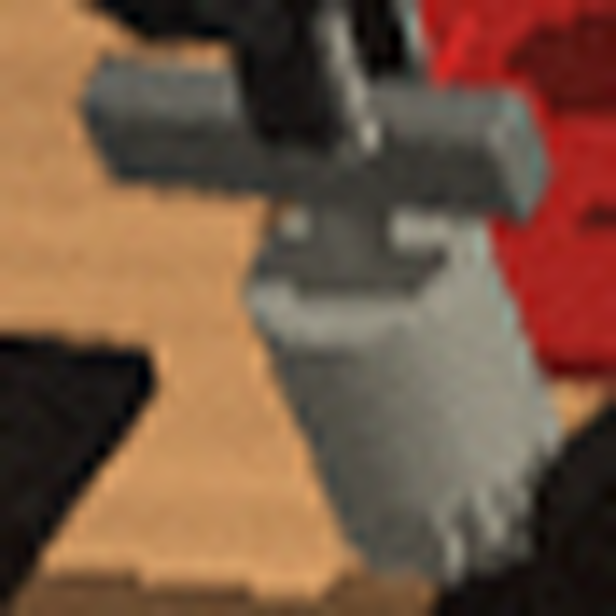

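Emit:
arm_command([
  [-1,0,0.002,0,0],
  [-1,0,0.004,0,0],
  [-1,0,0.004,0,0],
  [-1,-0.01,-0.015,0,0],
  [-1,-0.03,-0.02,0,0],
  [-1,-0.05,-0.02,0,0],
  [-1,-0.05,-0.02,0,0],
])

```text
t: 12.92
position: [0.5624, -0.3466, 0.1838]
ee_rot: [0.013, 0.702, -0.025, 0.712]
wrist_force: [-0.1, -0.2, -3.4]
grip_width: 0.17
```

Run:
```python
from h import *
goto([.561,-.337,.111],-3.0)
tilt('w12');d=take('scene','s12');crop(d,'s12z',168,168,212,212,14)
```

```text
t 12.93 pos [ 0.5624 -0.3466  0.1838] psi -3.06 grip 0.170 F [-0.1 -0.2 -3.4] T [ 0.01 -0.02  0.01] q [-0.64  0.32  1.12 -0.01  1.67 -0.58]
  delta txyz [ 0.0726  0.0107 -0.003 ] spin -0.06
```

View pics/w12c.png

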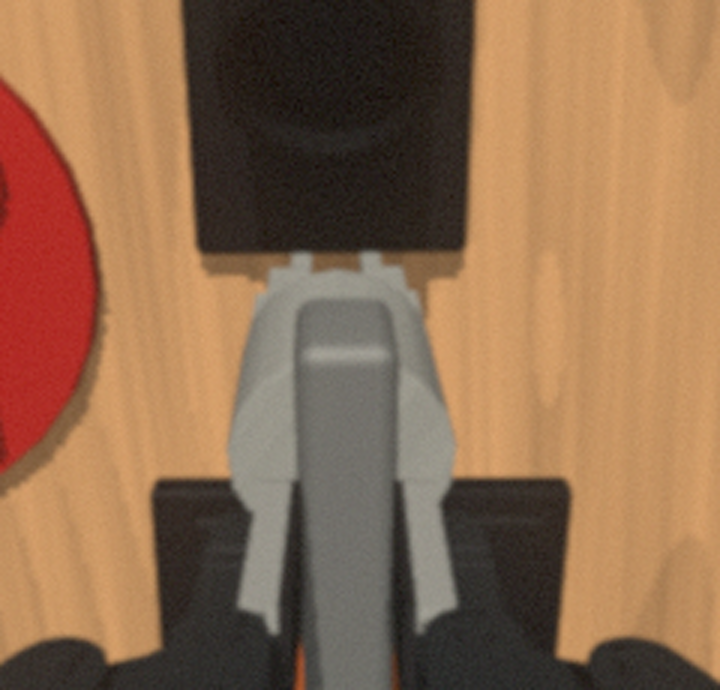

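View pics/s12z.png

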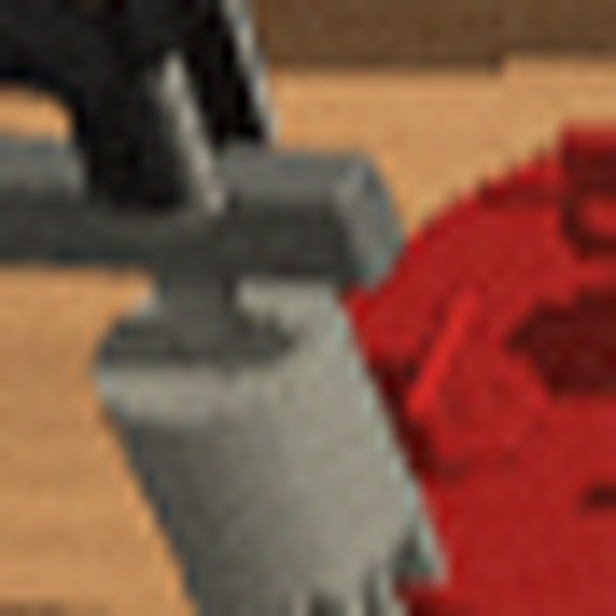

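Run:
```python
from h import *
lean('w12',357,299,297,398)
S,M=state();print(M.round(4))
d=load('w12');G=np.array(S["position"])+[0,0,.019]
f=lambda p:((proj(d,p)-[200,90])*3).round().astype(int).tolist()
X=M[:,0];Y=M[:,1];Z=M[:,2]
for l,dy in((0,0),(0,-.006),(4,-.006),(4,0)):
    L=np.radians(l);e=np.cos(L)*Y-np.sin(L)*X;a=-np.cos(L)*X-np.sin(L)*Y;C=G+dy*Y
    print(l,dy,"edge",f(C+.045*e+.012*a),f(C+.045*e-.012*a),"barrel top +y, L,R",f(C-.032*a+.024*e),f(C-.032*a+.024*Z),f(C-.032*a-.024*Z),"bot +y L R",f(C-.102*a+.024*e),f(C-.102*a+.024*Z),f(C-.102*a-.024*Z))
```

```text
lean deg 4.3 dz 0.0023 dy -0.0116 dx -0.0003 [-0.7  0.1  0.7 -0.1 -0.7  0.8 -3.9 -0.1]
[[ 0.0106  0.0538  0.9985]
 [-0.016   0.9984 -0.0537]
 [-0.9998 -0.0154  0.0114]]
0 0 edge [343, 263] [343, 227] barrel top +y, L,R [343, 305] [456, 413] [230, 413] bot +y L R [343, 226] [429, 310] [257, 310]
0 -0.006 edge [343, 301] [343, 260] barrel top +y, L,R [343, 333] [455, 439] [231, 439] bot +y L R [343, 247] [428, 330] [257, 330]
4 -0.006 edge [343, 313] [343, 261] barrel top +y, L,R [343, 326] [456, 430] [230, 430] bot +y L R [343, 224] [429, 306] [256, 307]
4 0 edge [343, 275] [343, 227] barrel top +y, L,R [343, 298] [457, 404] [229, 404] bot +y L R [343, 202] [429, 286] [256, 286]
```

Run:
```python
from h import *
for n,m in (("top0",(205,160,285,240)),("scene0",(375,210,465,295))):
    d=load(n);x0,y0,x1,y1=m;c=d["image"][y0:y1,x0:x1].astype(int)
    k=((c.max(2)-c.min(2)<40)&(c.min(2)>110)).astype(np.uint8);k=cv2.morphologyEx(k,cv2.MORPH_CLOSE,np.ones((5,5)))
    cs=max(cv2.findContours(k,0,1)[0],key=cv2.contourArea).reshape(-1,2)+[x0,y0]
    P=np.array([cast(d,u,v,.02)[:2] for u,v in cs]).astype(np.float32);print(n,cv2.minAreaRect(P));print(cv2.boxPoints(cv2.minAreaRect(P)).round(3).tolist())
crop(load("scene0"),'slab',375,205,475,295,6)
```

```text
top0 ((0.5438048243522644, 0.2942146360874176), (0.1559467762708664, 0.1949172168970108), 84.40020751953125)
[[0.4390000104904175, 0.22599999606609344], [0.6330000162124634, 0.2070000022649765], [0.6480000019073486, 0.3619999885559082], [0.45399999618530273, 0.38100001215934753]]
scene0 ((0.5465675592422485, 0.297335147857666), (0.15662477910518646, 0.19734030961990356), 84.51075744628906)
[[0.4410000145435333, 0.2290000021457672], [0.6370000243186951, 0.20999999344348907], [0.6520000100135803, 0.3659999966621399], [0.4560000002384186, 0.38499999046325684]]
```

View pics/slab.png

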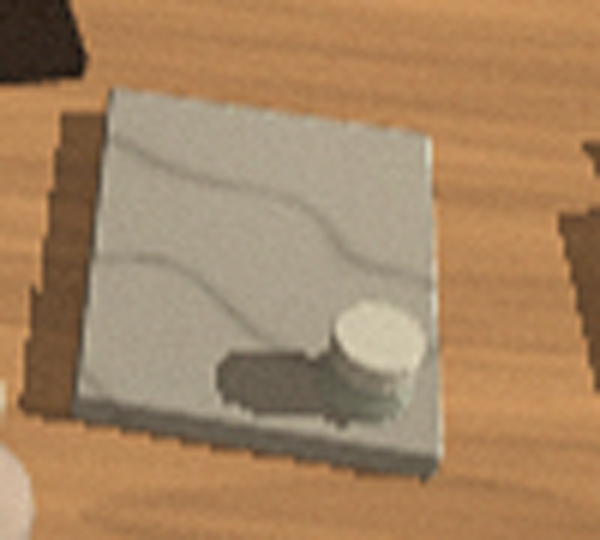

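Run:
```python
from h import *
goto([.51,.282,.20],-3)
print(cast(load('scene0'),238,308,0),cast(load('scene0'),364,318,0))
```

```text
t 13.03 pos [ 0.5613 -0.3464  0.1812] psi -3.08 grip 0.171 F [-0.  -0.5 -3.9] T [ 0.05 -0.    0.01] q [-0.64  0.32  1.13 -0.01  1.67 -0.58]
  delta txyz [-0.0294  0.6244 -0.0847] spin -0.08
[ 0.78410708 -0.16085524  0.        ] [0.77389524 0.15436056 0.        ]
```

Emit:
arm_command([
  [-1,-0.01,0.02,0,0],
  [-1,-0.02,0.06,-0.01,0],
  [-1,-0.03,0.115,-0.02,0],
  [-1,-0.03,0.17,-0.03,0],
  [-1,-0.03,0.23,-0.04,0],
  [-1,-0.03,0.29,-0.05,0],
  [-1,-0.03,0.35,-0.06,0],
  [-1,-0.03,0.41,-0.065,0],
  [-1,-0.03,0.47,-0.07,0],
  [-1,-0.03,0.53,-0.08,0],
  [-1,-0.03,0.585,-0.085,0],
  [-1,-0.03,0.62,-0.085,0],
], force=40)

```text
t: 14.52
position: [0.5068, 0.2814, 0.2001]
ee_rot: [0.012, 0.704, -0.023, 0.71]
wrist_force: [0.5, -0.5, -3.0]
grip_width: 0.166
```

Run:
```python
from h import *
goto([.51,.282,.105],-3)
tilt('w13');S,M=state();print(M.round(4))
```

```text
t 14.53 pos [0.5068 0.2814 0.2001] psi -2.85 grip 0.166 F [ 0.5 -0.5 -3. ] T [ 0.04 -0.04  0.04] q [ 0.42  0.15  1.29 -0.02  1.69  0.47]
  delta txyz [0.0951 0.0021 0.0023] spin 0.15
[[ 0.008   0.0465  0.9989]
 [-0.0102  0.9989 -0.0464]
 [-0.9999 -0.0098  0.0085]]
```

View pics/w13c.png

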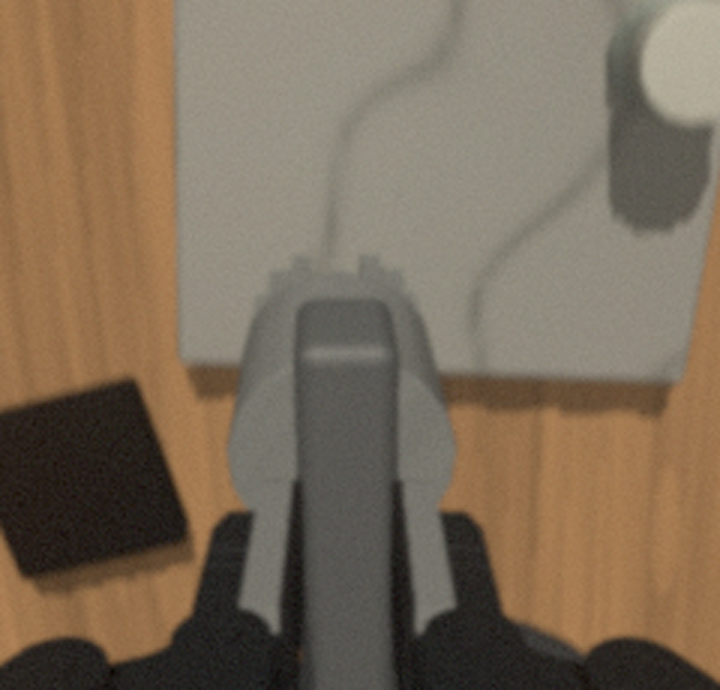

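Emit:
arm_command([
  [-1,0.03,0.012,0,0],
  [-1,0.06,0.015,0,0],
  [-1,0.08,0.015,0,0],
  [-1,0.088,0.015,0,0],
  [-1,0.091,0.015,0,0],
  [-1,0.094,0.015,0,0],
  [-1,0.094,0.015,0,0],
], force=20)

```text
t: 15.45
position: [0.5085, 0.2997, 0.1062]
ee_rot: [0.013, 0.704, -0.02, 0.71]
wrist_force: [0.8, -0.1, -3.1]
grip_width: 0.163
```

Run:
```python
from h import *
goto([.51,.295,.1],-3)
```

```text
t 15.45 pos [0.5085 0.2997 0.1062] psi -2.67 grip 0.163 F [ 0.8 -0.1 -3.1] T [ 0.04 -0.   -0.02] q [ 0.44  0.21  1.42 -0.01  1.51  0.49]
  delta txyz [ 0.0063 -0.0046  0.0016] spin 0.33
```

Emit:
arm_command([
  [-1,0.003,0,0,0],
  [-1,0.006,0,0,0],
  [-1,0.008,0,0,0],
  [-1,0.008,0,0,0],
])

```text
t: 15.95
position: [0.5089, 0.2999, 0.099]
ee_rot: [0.014, 0.703, -0.019, 0.711]
wrist_force: [-0.6, 0.3, 0.6]
grip_width: 0.169
```

Run:
```python
from h import *
goto([.51,.295,.1],-3)
```

```text
t 15.95 pos [0.5089 0.2999 0.099 ] psi -2.67 grip 0.169 F [-0.6  0.3  0.6] T [ 0.08  0.08 -0.02] q [ 0.44  0.21  1.43 -0.01  1.5   0.49]
  delta txyz [-0.0009 -0.0049  0.0013] spin 0.33
```

Emit:
arm_command([
  [-1,0.002,0,0,0],
  [-1,0.004,0,0,0],
  [-1,0.004,0,0,0],
])

```text
t: 16.32
position: [0.5101, 0.3014, 0.0986]
ee_rot: [0.015, 0.702, -0.018, 0.712]
wrist_force: [-2.5, 1.4, 9.4]
grip_width: 0.164
```

Run:
```python
from h import *
goto([.51,.295,.1],-3);tilt('w14');d=take('scene','s14');crop(d,'s14z',375,185,475,265,7)
```

```text
t 16.32 pos [0.5101 0.3014 0.0986] psi -2.65 grip 0.164 F [-2.5  1.4  9.4] T [ 0.21  0.52 -0.06] q [ 0.44  0.21  1.43 -0.01  1.49  0.49]
  delta txyz [-0.0014 -0.0064  0.0002] spin 0.35
```

View pics/w14c.png

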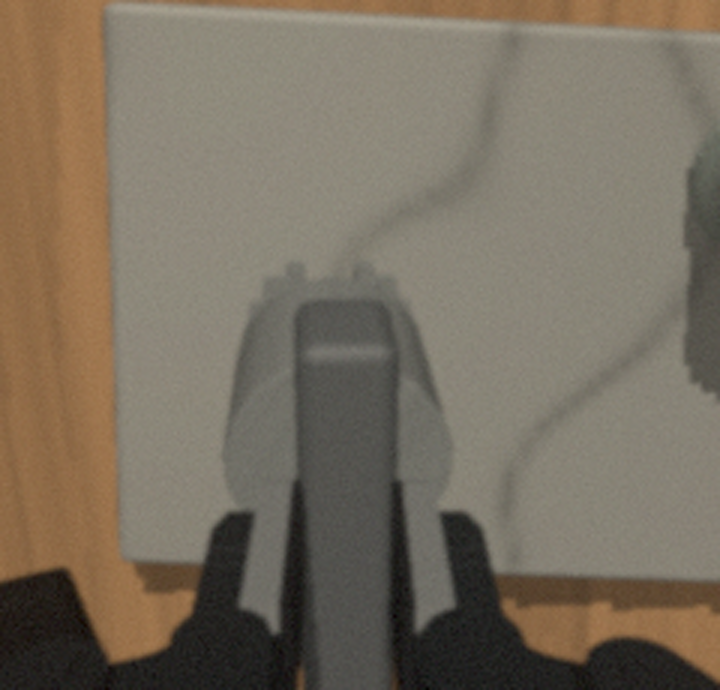

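View pics/s14z.png

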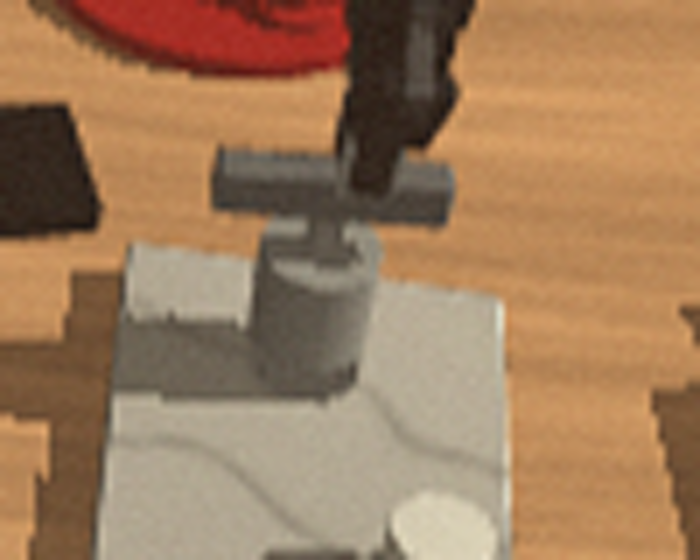

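Emit:
arm_command([
  [-1,-0.002,0,0,0],
  [0,-0.002,0,0,0],
  [0,-0.002,0,0,0],
  [0,-0.002,-0.008,0,0],
  [0,-0.002,-0.014,0,0],
  [0,-0.002,-0.014,0,0],
])

```text
t: 17.18
position: [0.5095, 0.2866, 0.1007]
ee_rot: [0.015, 0.702, -0.018, 0.712]
wrist_force: [0.1, 1.0, -0.3]
grip_width: 0.498
```

Run:
```python
from h import *
goto([.51,.285,.1],-3);tilt('w15');d=take('scene','s15');crop(d,'s15z',375,185,475,265,7);S,M=state();print(M.round(4))
```

```text
t 17.18 pos [0.5095 0.2866 0.1007] psi -2.70 grip 0.498 F [ 0.1  1.  -0.3] T [-0.03  0.01 -0.01] q [ 0.42  0.19  1.45 -0.01  1.49  0.47]
  delta txyz [ 0.0007 -0.0016  0.0006] spin 0.3
[[ 0.0147  0.0466  0.9988]
 [-0.0049  0.9989 -0.0465]
 [-0.9999 -0.0043  0.0149]]
```

View pics/w15c.png

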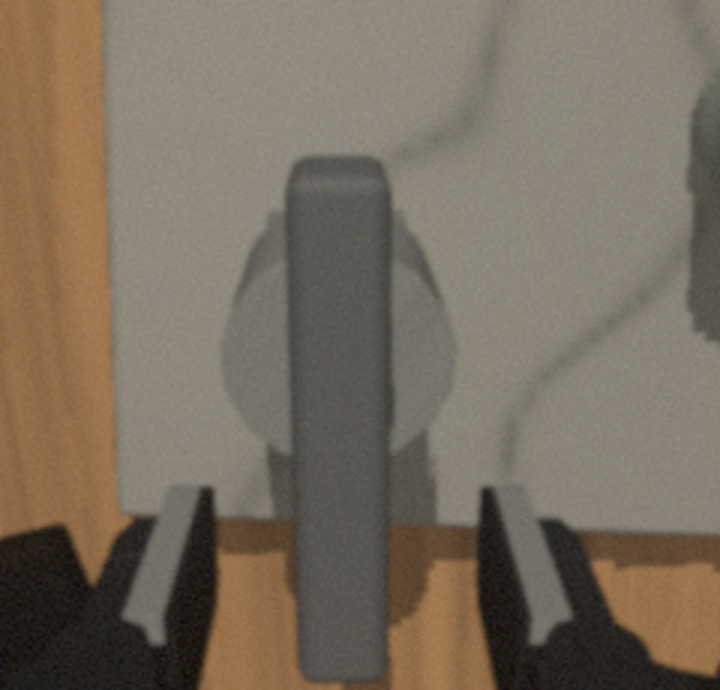

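View pics/s15z.png

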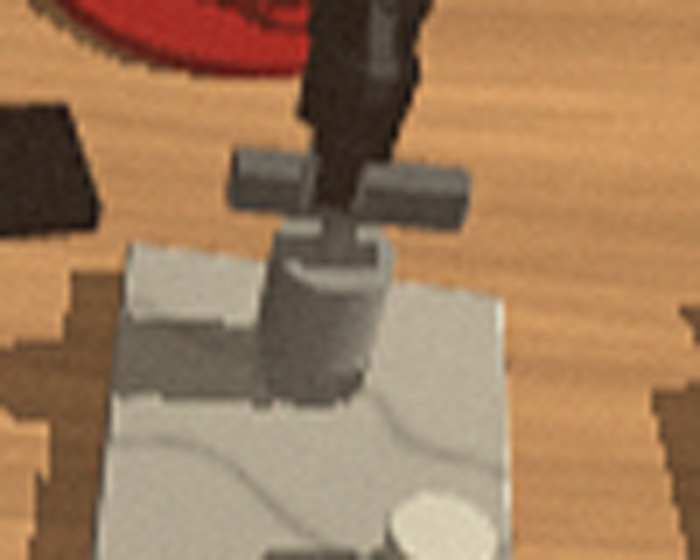

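Run:
```python
from h import *
d=load('w15');S,M=state();k=lambda x,y:((x+.5)/3+200-.5,(y+.5)/3+90-.5)
A=cast(d,*k(338,180),.134);B=cast(d,*k(342.5,678),.134)
print(A,B,np.linalg.norm(A-B));C=(A+B)/2;print(C,"yaw",np.degrees(np.arctan2(*(A-B)[[1,0]])))
print("width",np.linalg.norm(cast(d,*k(288,180),.134)-cast(d,*k(388,180),.134)))
v=C-S["position"];print("tool yz",v@M[:,1],v@M[:,2])
goto([C[0],C[1],.1])
```

```text
[0.51013647 0.3457131  0.134     ] [0.50656196 0.25863749 0.134     ] 0.08714894244447169
[0.50834921 0.30217529 0.134     ] yaw 87.64929138389198
width 0.01442840322765587
tool yz 0.014760440494132578 -0.0013719836125331627
t 17.27 pos [0.5095 0.2872 0.1007] psi -2.67 grip 0.499 F [ 0.6 -0.2  0.2] T [0.01 0.01 0.05] q [ 0.42  0.19  1.45 -0.01  1.49  0.47]
  delta txyz [ 0.0007  0.0149 -0.0019] spin None
```

Run:
```python
from h import *
d=load('w15');S,M=state();T=np.array(S["position"]);X,Y,Z=M.T
f=lambda p:((proj(d,p)-[200,90])*3).round().astype(int).tolist()
for h in(0,.019,.03):
  for y in(.011,-.011): print(h,y,[f(T-h*X+y*Y+s*Z) for s in(.021,-.021)])
d=load('s15');f=lambda p:((proj(d,p)-[375,185])*7).round().astype(int).tolist()
for dy in (0,.005,.01,.015):
  C=np.array([.5085,T[1]+dy,.122]);e=np.array([.041,.999,0]);n=np.array([.999,-.041,0])
  print(dy,[f(C+i*.045*e+j*.012*np.array([0,0,1])+.008*n) for i,j in((-1,1),(1,1),(-1,-1),(1,-1))],"barrel bottom",f(C-[0,0,.102]),"finger", f(T+.03*n+[0,0,.019]))
```

```text
0 0.011 [[457, 391], [239, 391]]
0 -0.011 [[453, 493], [243, 493]]
0.019 0.011 [[468, 434], [227, 434]]
0.019 -0.011 [[464, 544], [232, 544]]
0.03 0.011 [[476, 463], [220, 463]]
0.03 -0.011 [[471, 578], [225, 579]]
0 [[201, 168], [440, 193], [193, 213], [428, 238]] barrel bottom [273, 367] finger [316, 249]
0.005 [[214, 169], [454, 194], [206, 214], [441, 239]] barrel bottom [285, 369] finger [316, 249]
0.01 [[227, 170], [467, 196], [218, 215], [454, 240]] barrel bottom [297, 370] finger [316, 249]
0.015 [[241, 171], [481, 197], [231, 216], [468, 241]] barrel bottom [309, 371] finger [316, 249]
```

Run:
```python
from h import *
crop(load('s15'),'s15y',400,190,450,240,14)
d=load('s15');S,M=state();T=np.array(S["position"]);X,Y,Z=M.T
f=lambda p:((proj(d,p)-[400,190])*14).round().astype(int).tolist()
for s in(.021,.03):
  for h in(.005,.024):
    print(s,h,[f(T-h*X+y*Y+s*Z) for y in(-.011,.011)])
```

```text
0.021 0.005 [[210, 439], [326, 452]]
0.021 0.024 [[226, 367], [343, 381]]
0.03 0.005 [[211, 471], [327, 484]]
0.03 0.024 [[227, 399], [345, 413]]
```

View pics/s15y.png

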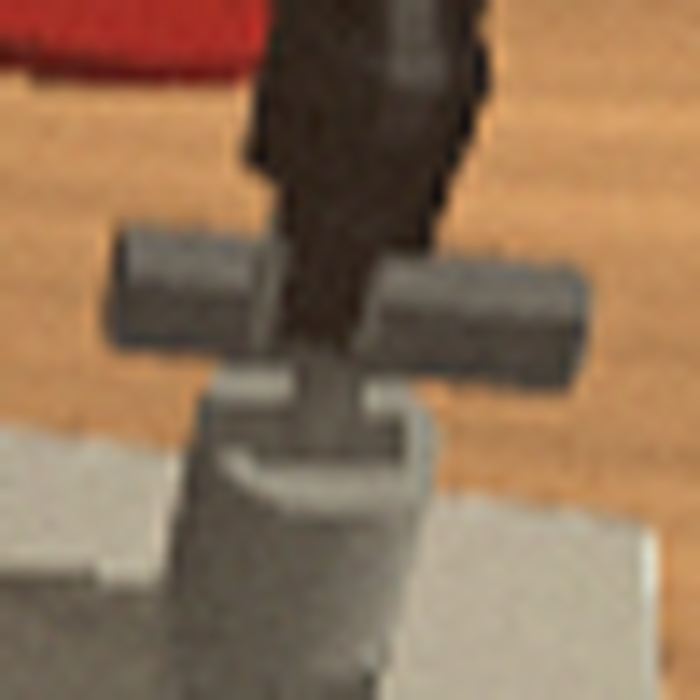

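Emit:
arm_command([
  [0,0,0.007,-0.001,0],
  [0,0.003,0.013,-0.0015,0],
  [0,0.003,0.013,-0.0015,0],
  [-1,0.003,0.013,-0.0015,0],
  [-1,0.003,0.013,-0.0015,0],
  [-1,0.003,0.013,-0.0015,0],
  [-1,0.003,0.013,-0.0015,0],
  [-1,0.003,0.013,-0.0015,0],
], force=60)

```text
t: 18.27
position: [0.5089, 0.3002, 0.0979]
ee_rot: [0.015, 0.701, -0.018, 0.712]
wrist_force: [0.7, -0.2, 1.2]
grip_width: 0.153
```

Run:
```python
from h import *
goto([.51,.285,.1],-3);d=take('wrist','w16');crop(d,'w16c',200,90,440,320,3);d=take('scene','s16');crop(d,'s16z',400,190,450,240,14)
```

```text
t 18.27 pos [0.5089 0.3002 0.0979] psi -2.68 grip 0.153 F [ 0.7 -0.2  1.2] T [-0.02 -0.12  0.06] q [ 0.44  0.21  1.43 -0.01  1.49  0.49]
  delta txyz [-0.002  -0.0152  0.0019] spin 0.32
```

View pics/s16z.png

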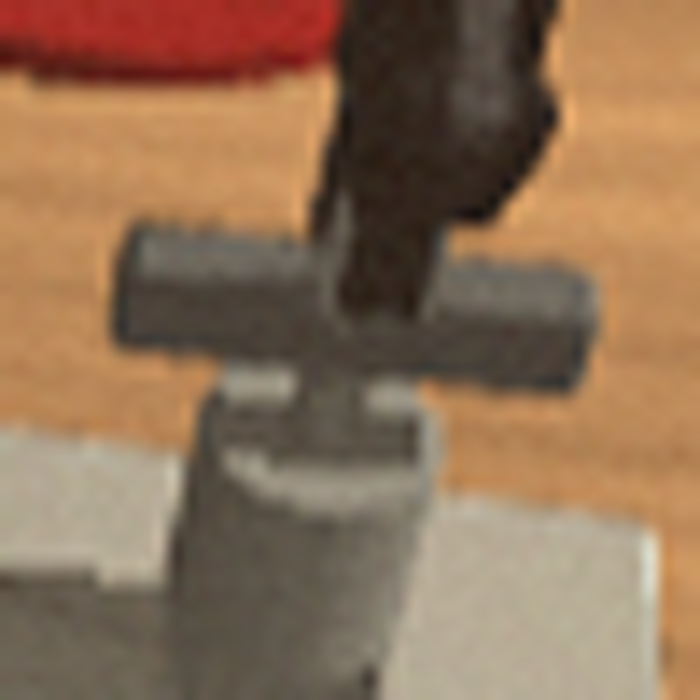

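View pics/w16c.png

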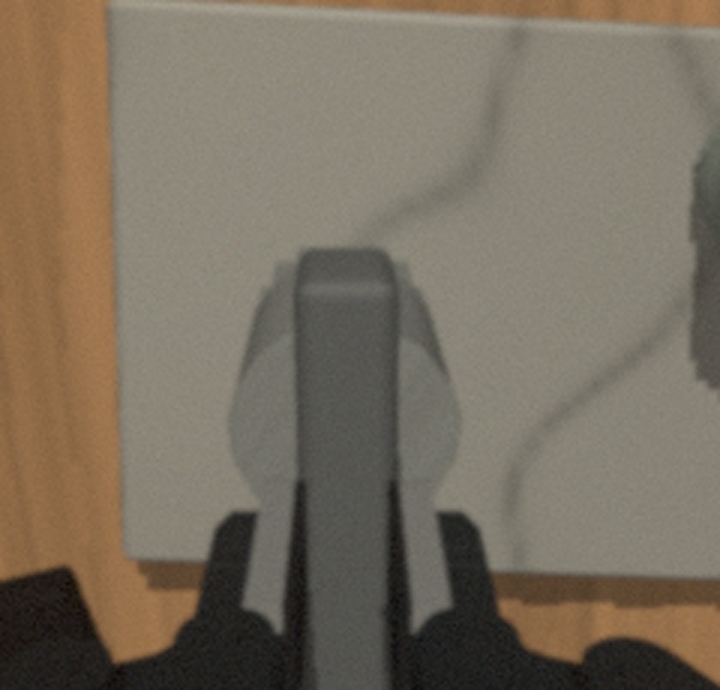

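Run:
```python
from h import *
d=load('w16');S,M=state();T=np.array(S["position"]);X,Y,Z=M.T
k=lambda x,y:((x+.5)/3+200-.5,(y+.5)/3+90-.5)
A=cast(d,*k(347,290),.134);v=A-T;print("top edge rel tool y",v@Y-.045,"z",v@Z)
# barrel top ellipse at z=.09: right x 461,left 228 row 415
for r_ in(410,420):
  a=cast(d,*k(229,r_),.09);b=cast(d,*k(461,r_),.09);print(np.linalg.norm(a-b),((a+b)/2-T)@Y,((a+b)/2-T)@Z)
print(M.round(4))
```

```text
top edge rel tool y -0.0019053654622359709 z -0.0003220906884183089
0.04700595439983574 0.004319110358419063 -0.0006652110278577611
0.04718069171111028 0.0020988662733990434 -0.0006660995911898146
[[ 0.0152  0.0467  0.9988]
 [-0.0048  0.9989 -0.0466]
 [-0.9999 -0.0041  0.0154]]
```

```bash
cat >> h.py <<'E'
N=dict(front=(.4815,-.0248),back=(.6011,.0078),left=(.5252,.0514),right=(.5577,-.0684))
E
python3 - <<'E'
from h import *
goto([*N["front"],.14],-11.8)
E
```

```text
t 18.38 pos [0.5089 0.3002 0.0979] psi -2.67 grip 0.157 F [-0.1  0.2  1.1] T [ 0.03 -0.13  0.03] q [ 0.44  0.21  1.43 -0.01  1.49  0.49]
  delta txyz [-0.041  -0.3261 -0.0115] spin 9.13
```

Emit:
arm_command([
  [-1,-0.02,0,0,0],
  [-1,-0.045,-0.02,0,0],
  [-1,-0.05,-0.07,-0.002,0],
  [-1,-0.05,-0.12,-0.004,2],
  [-1,-0.05,-0.17,-0.006,4],
  [-1,-0.045,-0.22,-0.008,6],
  [-1,-0.042,-0.27,-0.01,8],
  [-1,-0.041,-0.315,-0.0115,9.1],
  [-1,-0.041,-0.326,-0.0115,9.1],
  [-1,-0.041,-0.326,-0.0115,9.1],
])

```text
t: 19.62
position: [0.4809, -0.0248, 0.1392]
ee_rot: [0.072, 0.698, -0.074, 0.708]
wrist_force: [-0.3, 0.8, -3.1]
grip_width: 0.155
```

Run:
```python
from h import *
goto([*N["front"],.099],-11.8);S,M=state();print(M.round(4)[:,0]);tilt('w17');d=take('scene','s17');crop(d,'s17c',260,170,370,260,7)
```

```text
t 19.62 pos [ 0.4809 -0.0248  0.1392] psi -11.86 grip 0.155 F [-0.3  0.8 -3.1] T [0.08 0.05 0.01] q [-0.17 -0.06  1.64 -0.    1.55  0.04]
  delta txyz [0.0402 0.0001 0.    ] spin -0.06
[ 0.0135 -0.0037 -0.9999]
```

View pics/w17c.png

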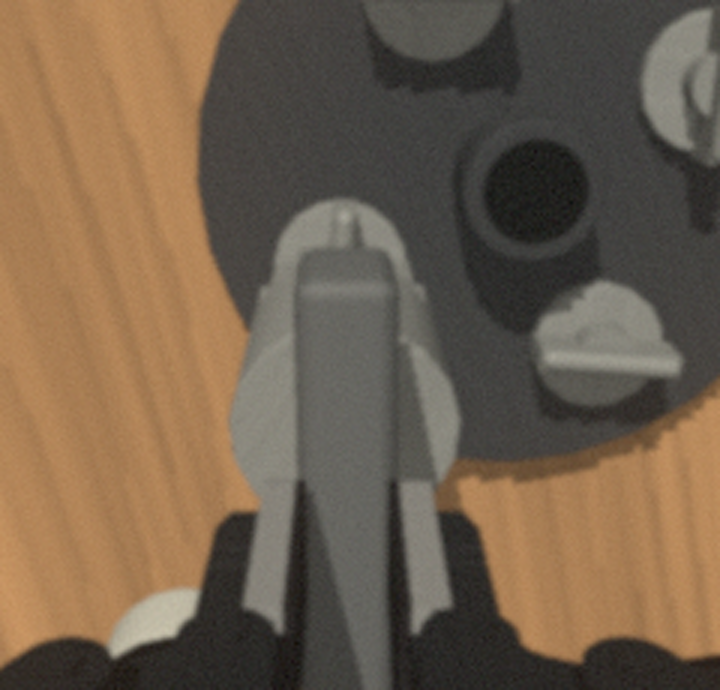

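View pics/s17c.png

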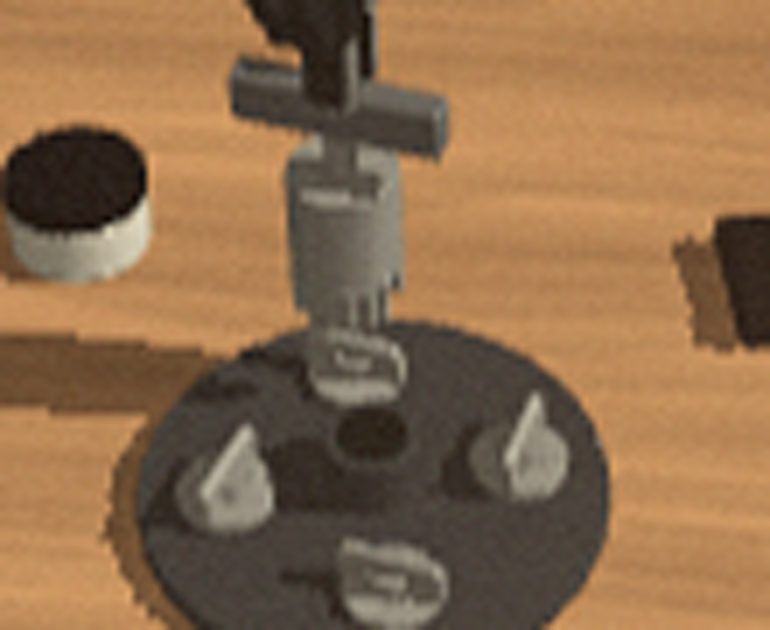

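The wrist view shows the front nut's wing end at (344,225), in line with the handle at (347,290). The key sits over the nut, so I'm lowering it.

Emit:
arm_command([
  [-1,0.012,0,0,0],
  [-1,0.022,0,0,0],
  [-1,0.03,0,0,0],
  [-1,0.037,0,0,0],
  [-1,0.04,0,0,0],
  [-1,0.04,0,0,0],
])

```text
t: 20.48
position: [0.4818, -0.0238, 0.0994]
ee_rot: [0.071, 0.698, -0.073, 0.708]
wrist_force: [-1.0, 0.4, -3.4]
grip_width: 0.158
```

Run:
```python
from h import *
goto([*N["front"],.099],-53)
```

```text
t 20.48 pos [ 0.4818 -0.0238  0.0994] psi -11.73 grip 0.158 F [-1.   0.4 -3.4] T [ 0.03  0.06 -0.04] q [-0.17 -0.03  1.69 -0.    1.47  0.04]
  delta txyz [ 0.0004 -0.0011 -0.0001] spin 41.27
```

Emit:
arm_command([
  [-1,0,0,0,8],
  [-1,0,0,0,16],
  [-1,0,0,0,24],
  [-1,0,0,0,32],
  [-1,0,0,0,38],
  [-1,0,0,0,41.3],
  [-1,0,0,0,41.3],
])

```text
t: 21.35
position: [0.4818, -0.0239, 0.0999]
ee_rot: [0.317, 0.628, -0.314, 0.638]
wrist_force: [-0.1, 1.2, -3.1]
grip_width: 0.152
```

Run:
```python
from h import *
goto([*N["front"],.14],-53);d=take('scene','s18');crop(d,'s18c',260,170,370,260,7)
```

```text
t 21.35 pos [ 0.4818 -0.0239  0.0999] psi -53.00 grip 0.152 F [-0.1  1.2 -3.1] T [ 0.05  0.18 -0.01] q [-0.17 -0.03  1.69 -0.    1.47  0.76]
  delta txyz [-0.0401 -0.0004  0.001 ] spin 0.0
```

View pics/s18c.png

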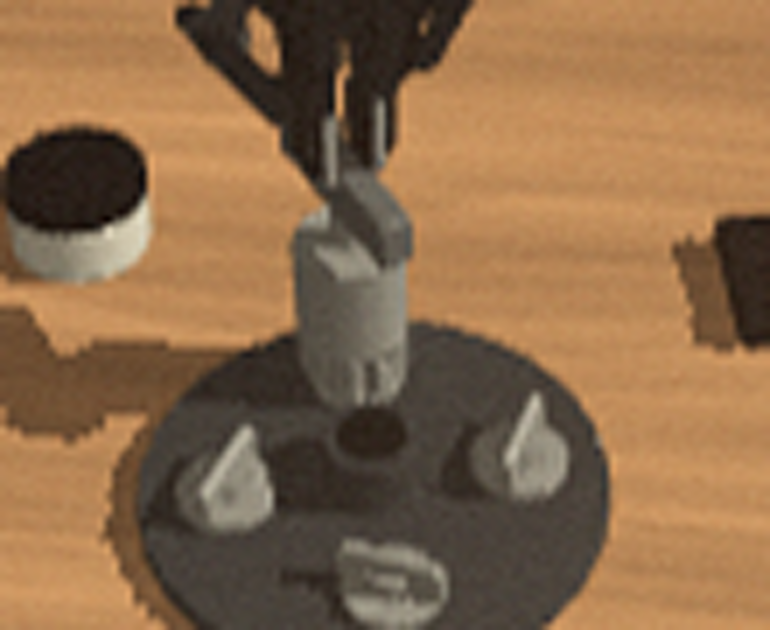

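Emit:
arm_command([
  [-1,0,0,0,-4],
  [-1,-0.015,0,0,-4],
  [-1,-0.035,0,0,-4],
  [-1,-0.045,0,0,-5],
  [-1,-0.045,0,0,-5],
])

```text
t: 22.02
position: [0.4822, -0.0238, 0.1465]
ee_rot: [0.289, 0.64, -0.286, 0.652]
wrist_force: [0.5, 0.3, -3.2]
grip_width: 0.156
```

Run:
```python
from h import *
goto([*N["back"],.142],-11.8)
```

```text
t 22.02 pos [ 0.4822 -0.0238  0.1465] psi -47.99 grip 0.156 F [ 0.5  0.3 -3.2] T [-0.    0.01 -0.02] q [-0.17 -0.06  1.62 -0.    1.56  0.67]
  delta txyz [0.0064 0.1094 0.056 ] spin -36.19
```

Emit:
arm_command([
  [-1,0,0.02,0.01,-8],
  [-1,0,0.05,0.025,-17],
  [-1,0,0.08,0.04,-26],
  [-1,0,0.1,0.052,-34],
  [-1,0.004,0.1094,0.056,-36.2],
  [-1,0.006,0.1094,0.056,-36.2],
  [-1,0.006,0.1094,0.056,-36.2],
])

```text
t: 22.9
position: [0.5998, 0.0076, 0.1416]
ee_rot: [0.072, 0.698, -0.074, 0.709]
wrist_force: [-0.0, 0.7, -2.9]
grip_width: 0.155
```

Run:
```python
from h import *
goto([*N["back"],.099],-11.8);tilt('w19');d=take('scene','s19');crop(d,'s19c',260,170,370,260,7)
```

```text
t 22.90 pos [0.5998 0.0076 0.1416] psi -11.86 grip 0.155 F [-0.   0.7 -2.9] T [ 0.01  0.03 -0.03] q [-0.08  0.2   1.35 -0.    1.57  0.13]
  delta txyz [0.0426 0.0005 0.0005] spin -0.06
```

View pics/w19c.png

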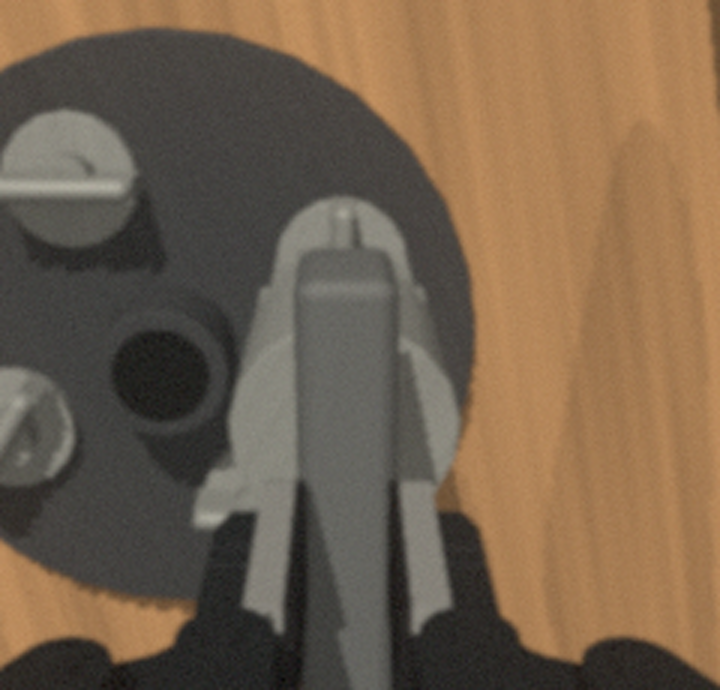

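View pics/s19c.png

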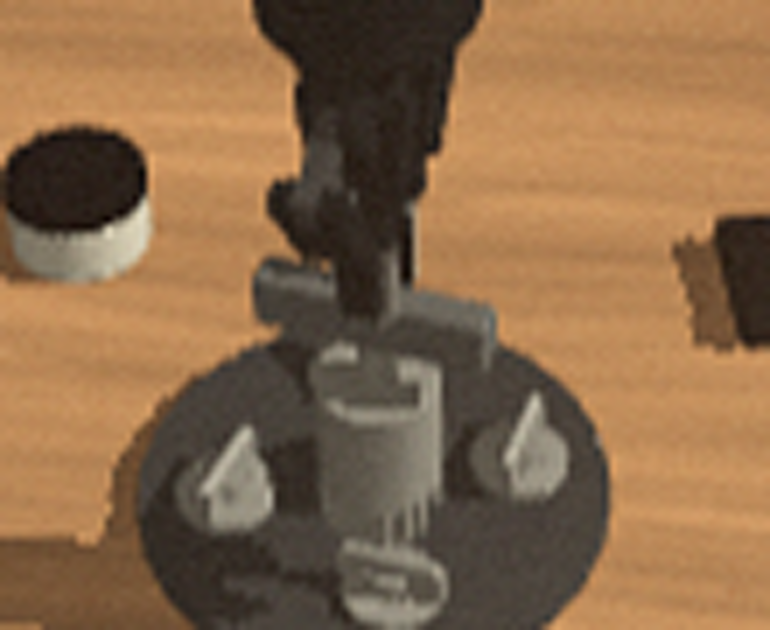

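Alignment over the back nut looks the same as at the front, with its wing at (344,225). The front nut has visibly turned. Now lower and turn.

Emit:
arm_command([
  [-1,0.012,0,0,0],
  [-1,0.024,0,0,0],
  [-1,0.034,0,0,0],
  [-1,0.042,0,0,0],
  [-1,0.042,0,0,0],
  [-1,0.042,0,0,8],
  [-1,0.042,0,0,16],
  [-1,0.042,0,0,24],
  [-1,0.042,0,0,32],
  [-1,0.042,0,0,38],
  [-1,0.042,0,0,41.2],
  [-1,0.042,0,0,41.2],
])

```text
t: 24.5
position: [0.6008, 0.0075, 0.1008]
ee_rot: [0.317, 0.627, -0.314, 0.639]
wrist_force: [-0.5, 0.4, -2.7]
grip_width: 0.156
```

Run:
```python
from h import *
goto([*N["back"],.14],-53)
```

```text
t 24.50 pos [0.6008 0.0075 0.1008] psi -53.00 grip 0.156 F [-0.5  0.4 -2.7] T [0.05 0.33 0.03] q [-0.08  0.22  1.41 -0.    1.49  0.84]
  delta txyz [-0.0392  0.0009  0.0004] spin 0.0
```

Emit:
arm_command([
  [-1,0,0,0,-4],
  [-1,-0.015,0,0,-4],
  [-1,-0.035,0,0,-4],
  [-1,-0.045,0,0,-8],
  [-1,-0.045,0,0,-16],
])

```text
t: 25.12
position: [0.6018, 0.0075, 0.1493]
ee_rot: [0.224, 0.663, -0.222, 0.679]
wrist_force: [0.6, 0.1, -3.3]
grip_width: 0.154
```

Run:
```python
from h import *
goto([*N["left"],.142],78.2)
```

```text
t 25.12 pos [0.6018 0.0075 0.1493] psi -36.80 grip 0.154 F [ 0.6  0.1 -3.3] T [0.02 0.02 0.03] q [-0.08  0.2   1.34 -0.    1.58  0.56]
  delta txyz [ 0.0054 -0.0108 -0.0877] spin -115.0
```

Emit:
arm_command([
  [-1,0,-0.001,-0.01,-10.5],
  [-1,0,-0.002,-0.02,-21],
  [-1,0,-0.003,-0.03,-31.5],
  [-1,0,-0.004,-0.04,-42],
  [-1,0,-0.006,-0.05,-52.5],
  [-1,0,-0.007,-0.06,-63],
  [-1,0,-0.009,-0.07,-73.5],
  [-1,0.002,-0.0108,-0.08,-84],
  [-1,0.004,-0.0108,-0.087,-94.5],
  [-1,0.005,-0.0108,-0.0877,-105],
  [-1,0.005,-0.0108,-0.0877,-115],
  [-1,0.005,-0.0108,-0.0877,-115],
])

```text
t: 26.62
position: [0.526, 0.0514, 0.144]
ee_rot: [-0.452, 0.543, 0.438, 0.555]
wrist_force: [-0.6, -0.4, -2.5]
grip_width: 0.157
```

Run:
```python
from h import *
goto([*N["left"],.099],78.2);tilt('w21');d=take('scene','s21');crop(d,'s21c',260,170,370,260,7)
```

```text
t 26.62 pos [0.526  0.0514 0.144 ] psi 78.06 grip 0.157 F [-0.6 -0.4 -2.5] T [ 0.   -0.03 -0.02] q [-0.01  0.04  1.53 -0.    1.55 -1.37]
  delta txyz [ 0.045   0.0019 -0.0002] spin -0.14
```

View pics/w21c.png

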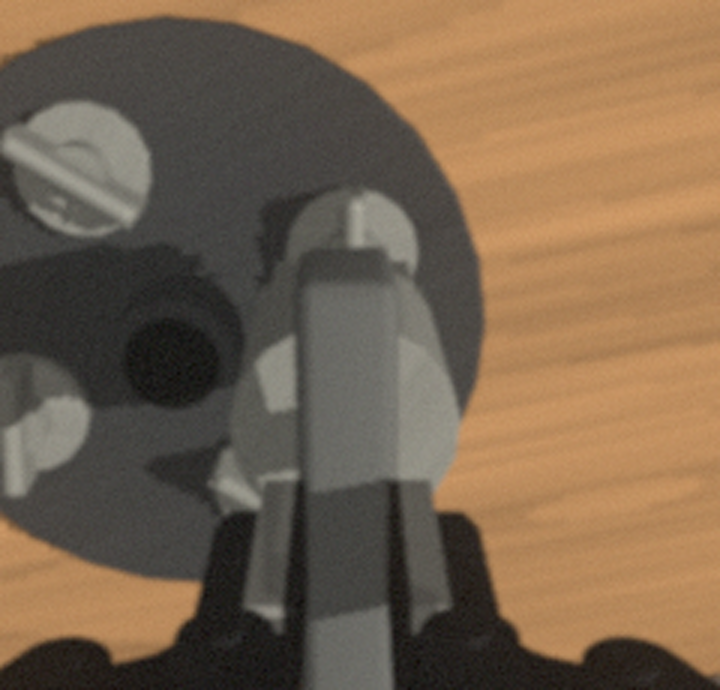

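View pics/s21c.png

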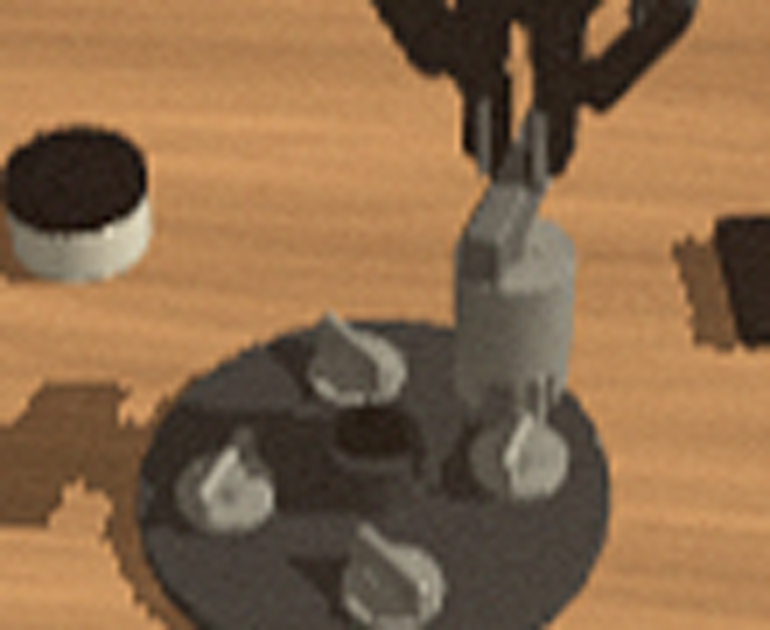

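Run:
```python
from h import *
S,M=state();print(M.round(4))
a=load('w19')["image"][145:250,265:365,::-1];b=load('w21')["image"][145:250,265:365,::-1]
b=cv2.convertScaleAbs(b,alpha=1.2,beta=10)
cv2.imwrite('pics/cmp.png',cv2.resize(np.hstack([a,b]),None,fx=4,fy=4,interpolation=cv2.INTER_CUBIC))
```

```text
[[ 2.460e-02 -9.779e-01  2.074e-01]
 [-4.700e-03  2.073e-01  9.783e-01]
 [-9.997e-01 -2.510e-02  5.000e-04]]
```

View pics/cmp.png

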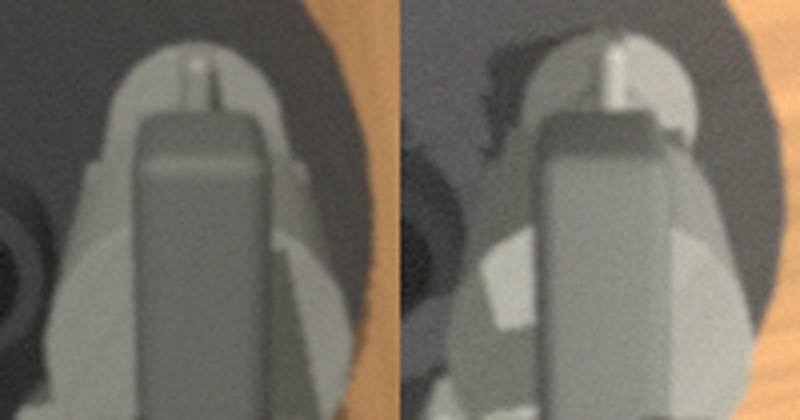

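The hub centre is at (610-400=210) against 196 before, so the key is about 3 mm short along the tool's z. That means the foot's y was about 3 mm off, and I'll shift every nut target by that much.

```bash
sed -i 's/^N=.*/N=dict(front=(.4815,-.0218),back=(.6011,.0108),left=(.5252,.0544),right=(.5577,-.0654))/' h.py
python3 - <<'E'
from h import *
goto([*N["left"],.099],78.2)
E
```

```text
t 26.73 pos [0.5258 0.0513 0.1435] psi 78.03 grip 0.151 F [-0.6  0.6 -3.7] T [-0.    0.07  0.  ] q [-0.01  0.04  1.53 -0.    1.55 -1.37]
  delta txyz [0.0445 0.0023 0.0029] spin -0.17
```

Emit:
arm_command([
  [-1,0,0.002,0.0029,0],
  [-1,0.006,0.002,0.0029,0],
  [-1,0.006,0.002,0.0029,0],
])

```text
t: 27.1
position: [0.5239, 0.0546, 0.1365]
ee_rot: [-0.451, 0.544, 0.439, 0.555]
wrist_force: [-0.9, 0.4, -3.4]
grip_width: 0.155
```

Run:
```python
from h import *
goto([*N["left"],.099],78.2);d=take('wrist','w22');crop(d,'w22c',265,145,365,250,5)
```

```text
t 27.10 pos [0.5239 0.0546 0.1365] psi 78.01 grip 0.155 F [-0.9  0.4 -3.4] T [ 0.03 -0.02 -0.02] q [-0.    0.04  1.55 -0.    1.53 -1.36]
  delta txyz [ 0.0375 -0.0005  0.0001] spin -0.19
```

View pics/w22c.png

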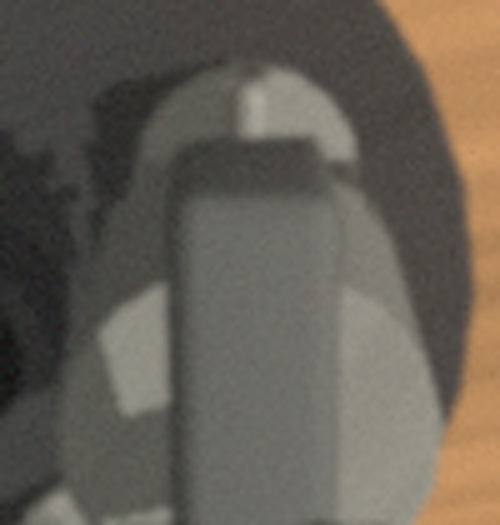

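The wing at 253 px now lines up with the barrel centre at 251 px. Lower and turn.

Emit:
arm_command([
  [-1,0.012,0,0,0],
  [-1,0.022,0,0,0],
  [-1,0.031,0,0,0],
  [-1,0.037,0,0,0],
  [-1,0.037,0,0,0],
  [-1,0.037,0,0,8],
  [-1,0.037,0,0,16],
  [-1,0.037,0,0,24],
  [-1,0.037,0,0,32],
  [-1,0.037,0,0,38],
  [-1,0.037,0,0,41.3],
  [-1,0.037,0,0,41.3],
])

```text
t: 28.65
position: [0.5253, 0.0541, 0.1002]
ee_rot: [-0.227, 0.664, 0.218, 0.678]
wrist_force: [-0.3, 0.4, -3.3]
grip_width: 0.157
```

Run:
```python
from h import *
goto([*N["left"],.099],78.2)
```

```text
t 28.65 pos [0.5253 0.0541 0.1002] psi 36.76 grip 0.157 F [-0.3  0.4 -3.3] T [-0.2   0.07  0.04] q [-0.    0.06  1.6  -0.01  1.46 -0.64]
  delta txyz [0.0012 0.0003 0.0001] spin -41.44
```

Emit:
arm_command([
  [-1,0,0,0,-4],
  [-1,-0.015,0,0,-4],
  [-1,-0.035,0,0,-4],
  [-1,-0.043,0,0,-10],
  [-1,-0.043,0,0,-18],
])

```text
t: 29.28
position: [0.5256, 0.0545, 0.1462]
ee_rot: [-0.333, 0.619, 0.32, 0.635]
wrist_force: [0.5, 0.0, -3.5]
grip_width: 0.151
```

Run:
```python
from h import *
goto([*N["right"],.14],78.2)
```

```text
t 29.27 pos [0.5256 0.0545 0.1462] psi 54.98 grip 0.151 F [ 0.5  0.  -3.5] T [0.03 0.05 0.05] q [-0.    0.03  1.53 -0.01  1.55 -0.96]
  delta txyz [ 0.0077 -0.0949 -0.0798] spin -23.22
```

Emit:
arm_command([
  [-1,0,-0.025,-0.02,-6],
  [-1,0,-0.05,-0.042,-13],
  [-1,0,-0.075,-0.063,-19],
  [-1,0.003,-0.092,-0.077,-23],
  [-1,0.006,-0.0949,-0.0798,-23.2],
  [-1,0.0075,-0.0949,-0.0798,-23.2],
])

```text
t: 30.02
position: [0.5576, -0.0649, 0.1406]
ee_rot: [-0.453, 0.542, 0.438, 0.556]
wrist_force: [-0.5, -0.0, -3.3]
grip_width: 0.156
```

Run:
```python
from h import *
goto([*N["right"],.099],78.2);d=take('wrist','w23');crop(d,'w23c',265,145,365,250,5)
```

```text
t 30.02 pos [ 0.5576 -0.0649  0.1406] psi 78.09 grip 0.156 F [-0.5 -0.  -3.3] T [0.09 0.04 0.02] q [-0.22  0.11  1.46  0.    1.54 -1.58]
  delta txyz [ 0.0415  0.001  -0.0005] spin -0.11
```

View pics/w23c.png

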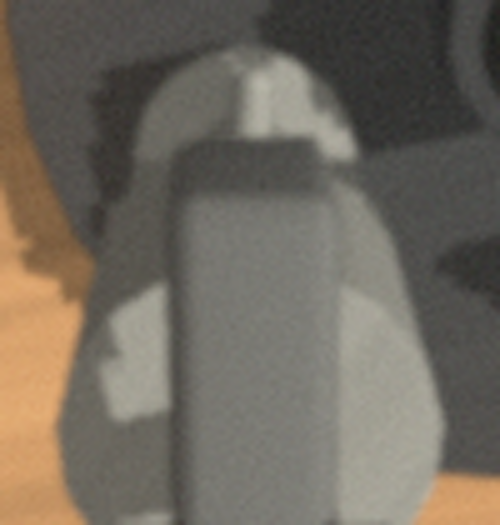

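The right nut's wing is at 256 px and its hub at 246 px, against the barrel at 251 px. That fits.

Emit:
arm_command([
  [-1,0.012,0,0,0],
  [-1,0.024,0,0,0],
  [-1,0.034,0,0,0],
  [-1,0.041,0,0,0],
  [-1,0.041,0,0,0],
  [-1,0.041,0,0,8],
  [-1,0.041,0,0,16],
  [-1,0.041,0,0,24],
  [-1,0.041,0,0,32],
  [-1,0.041,0,0,38],
  [-1,0.041,0,0,41.3],
  [-1,0.041,0,0,41.3],
])

```text
t: 31.58
position: [0.5588, -0.0654, 0.0998]
ee_rot: [-0.229, 0.662, 0.218, 0.68]
wrist_force: [-0.9, -1.4, -2.3]
grip_width: 0.157
```

Run:
```python
from h import *
goto([*N["right"],.099],78.2)
```

```text
t 31.57 pos [ 0.5588 -0.0654  0.0998] psi 36.88 grip 0.157 F [-0.9 -1.4 -2.3] T [-0.36  0.15  0.01] q [-0.22  0.13  1.52  0.    1.46 -0.86]
  delta txyz [ 0.0008  0.0007 -0.0009] spin -41.32
```

Emit:
arm_command([
  [-1,0,0,0,-4],
  [-1,-0.015,0,0,-4],
  [-1,-0.035,0,0,-4],
  [-1,-0.043,0,0,-8],
  [-1,-0.043,0,0,-8.5],
])

```text
t: 32.2
position: [0.5588, -0.0652, 0.1453]
ee_rot: [-0.279, 0.642, 0.266, 0.662]
wrist_force: [0.8, -0.8, -2.4]
grip_width: 0.156
```

Run:
```python
from h import *
goto([*N["left"],.142],45.2);d=take('scene','s24');crop(d,'s24c',260,170,370,260,7)
```

```text
t 32.20 pos [ 0.5588 -0.0652  0.1453] psi 45.35 grip 0.156 F [ 0.8 -0.8 -2.4] T [-0.01  0.03 -0.02] q [-0.22  0.1   1.46  0.    1.54 -1.01]
  delta txyz [0.0015 0.108  0.0614] spin 0.15
```

View pics/s24c.png

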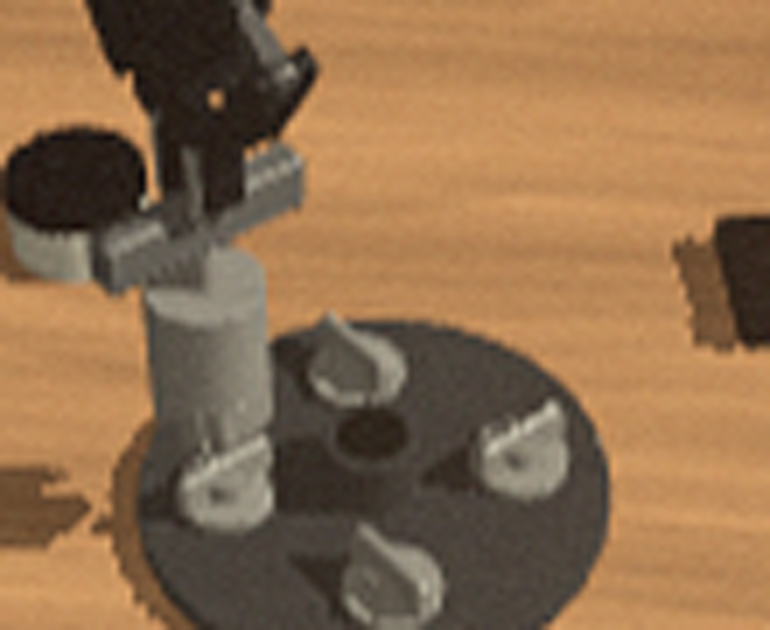

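Run:
```python
from h import *
d=load('s24');f=lambda x,y:((x+.5)/7+260-.5,(y+.5)/7+170-.5)
for n,a,b in(("left",(487,450),(558,405)),("right",(185,490),(266,437)),("back",(364,528),(420,575)),("front",(330,318),(382,362))):
    A,B=cast(d,*f(*a),.036),cast(d,*f(*b),.036);v=B-A;print(n,np.linalg.norm(v),np.degrees(np.arctan2(v[1],v[0]))%180)
```

```text
left 0.03960529925926978 137.49437401608262
right 0.043074644864971874 140.21843254807808
back 0.033493689871347515 49.69931040858597
front 0.03594016712373386 47.433493195227626
```

Emit:
arm_command([
  [-1,0,0.025,0.015,-1],
  [-1,0,0.055,0.031,-1],
  [-1,0,0.085,0.048,-1],
  [-1,0.002,0.105,0.06,-1],
  [-1,0.002,0.108,0.0614,-1],
  [-1,0.002,0.108,0.0614,-1],
])

```text
t: 33.0
position: [0.5246, 0.0541, 0.1403]
ee_rot: [-0.284, 0.641, 0.272, 0.659]
wrist_force: [1.0, -0.7, -2.9]
grip_width: 0.153
```

Run:
```python
from h import *
goto([*N["left"],.099],46);d=take('wrist','w25');crop(d,'w25c',265,145,365,250,5)
```

```text
t 33.00 pos [0.5246 0.0541 0.1403] psi 46.32 grip 0.153 F [ 1.  -0.7 -2.9] T [-0.06  0.08  0.03] q [-0.    0.03  1.55 -0.01  1.53 -0.81]
  delta txyz [ 0.0413  0.0009 -0.0001] spin 0.32
```

View pics/w25c.png

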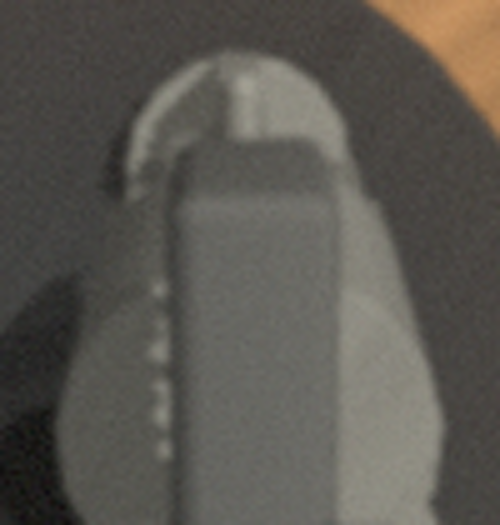

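Emit:
arm_command([
  [-1,0.012,0,-0.0013,0],
  [-1,0.024,0,-0.0013,0],
  [-1,0.034,0,-0.0013,0],
  [-1,0.041,0.0005,-0.0013,0],
  [-1,0.041,0.0005,-0.001,0],
  [-1,0.041,0.0005,-0.001,8],
  [-1,0.041,0.0005,-0.0005,16],
  [-1,0.041,0.0005,0,24],
  [-1,0.041,0.0005,0,31],
  [-1,0.041,0.0005,0,36],
  [-1,0.041,0.0005,0,39.5],
  [-1,0.041,0.0005,0,39.5],
])

```text
t: 34.55
position: [0.5256, 0.0535, 0.0997]
ee_rot: [-0.045, 0.695, 0.039, 0.717]
wrist_force: [-1.5, -0.5, -3.4]
grip_width: 0.156
```

Run:
```python
from h import *
goto([*N["left"],.099],6.6)
```

```text
t 34.55 pos [0.5256 0.0535 0.0997] psi 6.83 grip 0.156 F [-1.5 -0.5 -3.4] T [-0.28  0.34  0.05] q [-0.    0.06  1.6  -0.01  1.45 -0.12]
  delta txyz [ 0.0007  0.0009 -0.0003] spin 0.23
```

Emit:
arm_command([
  [-1,0,0,0,1],
  [-1,0,0,0,1],
])

```text
t: 34.8
position: [0.5255, 0.0535, 0.0997]
ee_rot: [-0.039, 0.695, 0.033, 0.717]
wrist_force: [-1.3, 0.2, -3.5]
grip_width: 0.157
```

Run:
```python
from h import *
goto([*N["left"],.099],6.6)
```

```text
t 34.80 pos [0.5255 0.0535 0.0997] psi 5.86 grip 0.157 F [-1.3  0.2 -3.5] T [-0.3   0.35  0.13] q [-0.    0.06  1.6  -0.01  1.45 -0.1 ]
  delta txyz [ 0.0007  0.0009 -0.0002] spin -0.74
```

Emit:
arm_command([
  [-1,0,0,0,-5],
  [-1,-0.015,0,0,-5],
  [-1,-0.035,0,0,-5],
  [-1,-0.043,0,0,-13],
  [-1,-0.043,0,0,-22],
])

```text
t: 35.42
position: [0.5259, 0.0541, 0.1458]
ee_rot: [-0.177, 0.674, 0.166, 0.698]
wrist_force: [0.4, -0.7, -2.8]
grip_width: 0.155
```

Run:
```python
from h import *
goto([*N["right"],.14],47)
```

```text
t 35.42 pos [0.5259 0.0541 0.1458] psi 28.08 grip 0.155 F [ 0.4 -0.7 -2.8] T [-0.02  0.06  0.03] q [-0.    0.03  1.54 -0.01  1.54 -0.49]
  delta txyz [ 0.0078 -0.1203 -0.0283] spin -18.92
```

Emit:
arm_command([
  [-1,0,-0.03,-0.007,-5],
  [-1,0,-0.06,-0.014,-10],
  [-1,0,-0.09,-0.021,-15],
  [-1,0.003,-0.115,-0.027,-19],
  [-1,0.006,-0.1203,-0.0283,-19],
  [-1,0.0075,-0.1203,-0.0283,-19],
])

```text
t: 36.17
position: [0.5579, -0.065, 0.1407]
ee_rot: [-0.289, 0.637, 0.274, 0.66]
wrist_force: [0.7, 0.8, -3.5]
grip_width: 0.155
```

Run:
```python
from h import *
goto([*N["right"],.099],6.6);d=take('wrist','w26');crop(d,'w26c',200,90,440,320,3)
```

```text
t 36.17 pos [ 0.5579 -0.065   0.1407] psi 46.97 grip 0.155 F [ 0.7  0.8 -3.5] T [-0.01  0.02 -0.03] q [-0.22  0.1   1.47  0.    1.53 -1.04]
  delta txyz [ 0.0417  0.0012 -0.0013] spin 40.37
```

View pics/w26c.png

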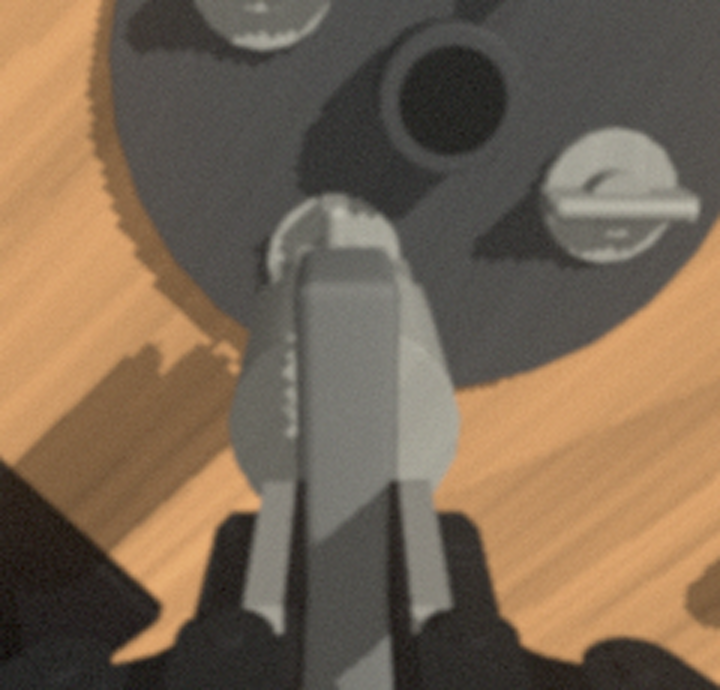

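Emit:
arm_command([
  [-1,0.01,0.001,-0.0022,0],
  [-1,0.024,0.001,-0.0022,0],
  [-1,0.034,0.001,-0.002,0],
  [-1,0.041,0.001,-0.002,0],
  [-1,0.041,0.001,-0.0015,0],
  [-1,0.041,0.001,-0.001,8],
  [-1,0.041,0.001,-0.001,16],
  [-1,0.041,0.001,-0.001,24],
  [-1,0.041,0.001,-0.001,31],
  [-1,0.041,0.001,-0.001,37],
  [-1,0.041,0.001,-0.001,41],
  [-1,0.041,0.001,-0.001,41],
])

```text
t: 37.72
position: [0.5576, -0.0654, 0.0996]
ee_rot: [-0.04, 0.693, 0.034, 0.719]
wrist_force: [-1.2, -0.5, -3.8]
grip_width: 0.156
```

Run:
```python
from h import *
goto([*N["right"],.099],6.6)
```

```text
t 37.73 pos [ 0.5576 -0.0654  0.0996] psi 6.06 grip 0.156 F [-1.2 -0.5 -3.8] T [-0.29  0.27  0.03] q [-0.22  0.12  1.53  0.    1.45 -0.32]
  delta txyz [ 0.0006 -0.0001  0.0001] spin -0.54
```

Emit:
arm_command([
  [-1,0,0,0,1],
  [-1,0,0,0,1],
])

```text
t: 37.98
position: [0.5575, -0.0654, 0.0996]
ee_rot: [-0.034, 0.694, 0.028, 0.719]
wrist_force: [-1.5, -0.7, -4.7]
grip_width: 0.16
```

Run:
```python
from h import *
goto([*N["right"],.099],6.6)
```

```text
t 37.98 pos [ 0.5575 -0.0654  0.0996] psi 5.09 grip 0.160 F [-1.5 -0.7 -4.7] T [-0.27  0.28  0.11] q [-0.22  0.12  1.53  0.    1.45 -0.31]
  delta txyz [0.0006 0.     0.0002] spin -1.51
```

Emit:
arm_command([
  [-1,0,0,0,-5],
  [-1,-0.015,0,0,-5],
  [-1,-0.035,0,0,-5],
  [-1,-0.045,0,0,0],
  [-1,-0.045,0,0,8],
])

```text
t: 38.6
position: [0.5576, -0.0651, 0.1481]
ee_rot: [0.018, 0.692, -0.022, 0.722]
wrist_force: [0.6, -1.3, -3.1]
grip_width: 0.151
```

Run:
```python
from h import *
goto([*N["front"],.14],-43.5);d=take('scene','s27');crop(d,'s27c',260,170,370,260,7)
```

```text
t 38.60 pos [ 0.5576 -0.0651  0.1481] psi -3.24 grip 0.151 F [ 0.6 -1.3 -3.1] T [ 0.02  0.01 -0.01] q [-0.22  0.09  1.46  0.    1.54 -0.16]
  delta txyz [ 0.0045  0.039  -0.0787] spin 40.26
```

View pics/s27c.png

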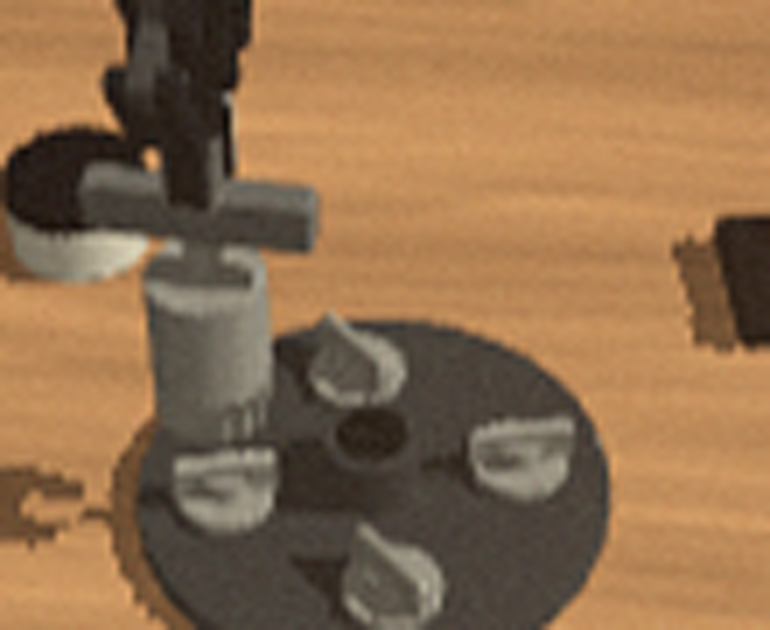

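Run:
```python
from h import *
d=load('s27');f=lambda x,y:((x+.5)/7+260-.5,(y+.5)/7+170-.5)
for n,a,b in(("left",(472,430),(572,422)),("right",(175,462),(275,453))):
    A,B=cast(d,*f(*a),.036),cast(d,*f(*b),.036);v=B-A;print(n,np.linalg.norm(v),np.degrees(np.arctan2(v[1],v[0]))%180)
A=cast(d,*f(520,428),.036);B=cast(d,*f(225,458),.036);v=A-B;print(np.degrees(np.arctan2(v[1],v[0])))
```

```text
left 0.04203744805485857 102.99116431109792
right 0.04126354793123575 103.75689124057281
104.66870225315346
```

Emit:
arm_command([
  [-1,0,0.01,-0.02,10],
  [-1,0,0.02,-0.04,20],
  [-1,0,0.03,-0.06,30],
  [-1,0.003,0.039,-0.077,39],
  [-1,0.005,0.039,-0.0787,40],
  [-1,0.005,0.039,-0.0787,40],
])

```text
t: 39.4
position: [0.4819, -0.0217, 0.1395]
ee_rot: [0.264, 0.642, -0.258, 0.672]
wrist_force: [0.2, -0.4, -2.6]
grip_width: 0.153
```

Run:
```python
from h import *
goto([*N["front"],.099],-83.4);d=take('wrist','w28');crop(d,'w28c',200,90,440,320,3)
```

```text
t 39.40 pos [ 0.4819 -0.0217  0.1395] psi -43.30 grip 0.153 F [ 0.2 -0.4 -2.6] T [-0.02 -0.04  0.02] q [-0.16 -0.08  1.66 -0.    1.52  0.59]
  delta txyz [ 0.0404 -0.0013 -0.0017] spin 40.1
```

View pics/w28c.png

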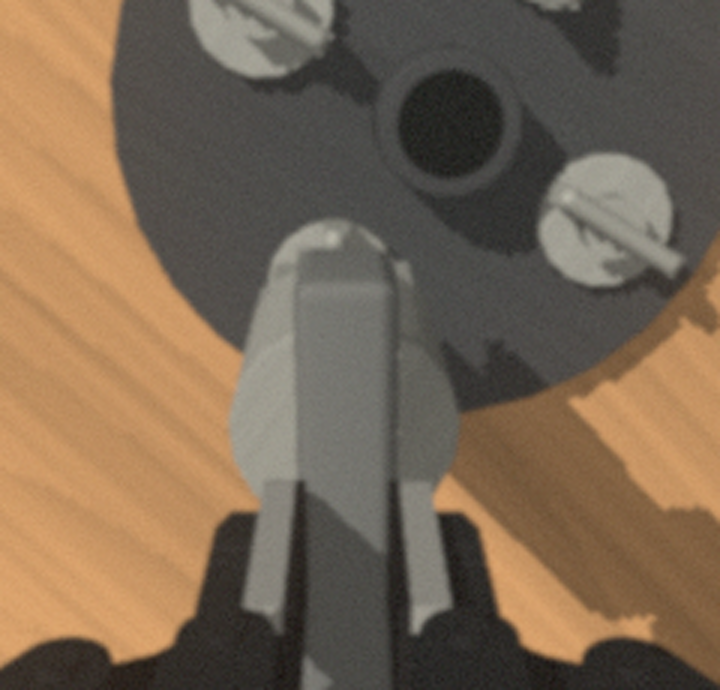

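Emit:
arm_command([
  [-1,0.006,-0.003,-0.0027,0],
  [-1,0.006,-0.003,-0.0027,0],
  [-1,0.006,-0.003,-0.0027,0],
])

```text
t: 39.83
position: [0.4783, -0.0223, 0.133]
ee_rot: [0.264, 0.642, -0.258, 0.672]
wrist_force: [-0.4, -0.2, -3.6]
grip_width: 0.158
```

Run:
```python
from h import *
goto([*N["front"],.099],-83.4);d=take('wrist','w29');crop(d,'w29c',265,145,365,250,5)
S,M=state();print(M[:,0])
```

```text
t 39.83 pos [ 0.4783 -0.0223  0.133 ] psi -43.34 grip 0.158 F [-0.4 -0.2 -3.6] T [0.03 0.09 0.04] q [-0.16 -0.08  1.67 -0.    1.51  0.59]
  delta txyz [0.0341 0.0018 0.0007] spin 40.06
[ 0.04201638 -0.00766348 -0.99908753]
```

View pics/w29c.png

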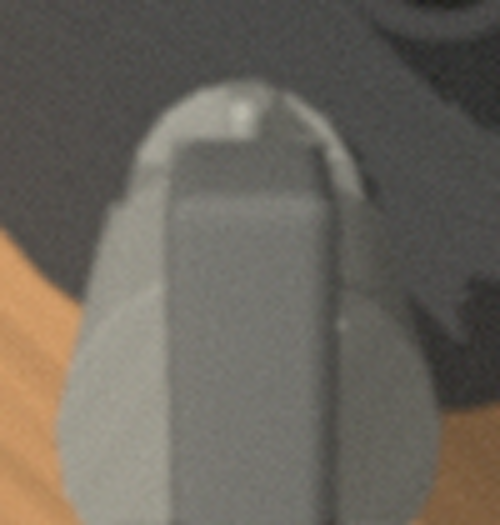

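Emit:
arm_command([
  [-1,0.01,0,-0.0003,0],
  [-1,0.02,-0.0005,-0.0006,0],
  [-1,0.028,-0.0008,-0.0008,0],
  [-1,0.033,-0.0008,-0.0008,0],
  [-1,0.033,-0.0008,-0.0008,0],
])

```text
t: 40.5
position: [0.4783, -0.0225, 0.0995]
ee_rot: [0.264, 0.643, -0.258, 0.671]
wrist_force: [-1.2, 0.7, -3.5]
grip_width: 0.157
```

Run:
```python
from h import *
goto([*N["front"],.099],-83.4)
```

```text
t 40.50 pos [ 0.4783 -0.0225  0.0995] psi -43.33 grip 0.157 F [-1.2  0.7 -3.5] T [ 0.01  0.06 -0.05] q [-0.17 -0.06  1.72 -0.    1.44  0.59]
  delta txyz [0.0006 0.0027 0.0018] spin 40.07
```

Engaged with no load. Turn to tight.

Emit:
arm_command([
  [-1,0,0,0,8],
  [-1,0,0.0005,0.0005,16],
  [-1,0,0.001,0.001,24],
  [-1,0,0.001,0.001,31],
  [-1,0,0.001,0.001,37],
  [-1,0,0.001,0.001,40],
  [-1,0,0.001,0.001,41],
  [-1,0,0.001,0.001,41],
])

```text
t: 41.5
position: [0.48, -0.0227, 0.1]
ee_rot: [0.482, 0.511, -0.466, 0.537]
wrist_force: [0.5, -0.5, -2.3]
grip_width: 0.154
```

Run:
```python
from h import *
goto([*N["front"],.099],-83.4)
```

```text
t 41.50 pos [ 0.48   -0.0227  0.1   ] psi -84.28 grip 0.154 F [ 0.5 -0.5 -2.3] T [-0.21  0.07  0.11] q [-0.16 -0.06  1.72 -0.    1.44  1.31]
  delta txyz [ 0.0011  0.0016 -0.0007] spin -0.88
```

Emit:
arm_command([
  [-1,0,0,0,1],
  [-1,0,0,0,1],
])

```text
t: 41.75
position: [0.48, -0.0227, 0.1]
ee_rot: [0.487, 0.507, -0.471, 0.533]
wrist_force: [-0.3, -1.3, -3.3]
grip_width: 0.155
```

Run:
```python
from h import *
goto([*N["front"],.099],-83.4)
```

```text
t 41.75 pos [ 0.48   -0.0227  0.1   ] psi -85.27 grip 0.155 F [-0.3 -1.3 -3.3] T [-0.18  0.09  0.22] q [-0.16 -0.06  1.72 -0.    1.44  1.32]
  delta txyz [ 0.0011  0.0016 -0.0008] spin -1.87
```

At the stop (torque is up to 0.22 N m). Back off, lift, and go to the back nut.

Emit:
arm_command([
  [-1,0,0,0,-6],
  [-1,-0.015,0,0,-6],
  [-1,-0.035,0,0,-6],
  [-1,-0.045,0,0,-14],
  [-1,-0.045,0,0,-22],
])

```text
t: 42.38
position: [0.4794, -0.0224, 0.1479]
ee_rot: [0.376, 0.587, -0.364, 0.618]
wrist_force: [0.1, -0.4, -2.8]
grip_width: 0.154
```

Run:
```python
from h import *
goto([.598,.0095,.14],-43);S,M=state();print(M[:,0])
```

```text
t 42.38 pos [ 0.4794 -0.0224  0.1479] psi -63.14 grip 0.154 F [ 0.1 -0.4 -2.8] T [0.01 0.08 0.03] q [-0.16 -0.09  1.65 -0.    1.54  0.94]
  delta txyz [0.0131 0.1198 0.0249] spin -20.14
[ 0.04627258 -0.00840175 -0.99889352]
```

Emit:
arm_command([
  [-1,0,0.025,0.006,-5],
  [-1,0.002,0.055,0.012,-10],
  [-1,0.004,0.085,0.018,-15],
  [-1,0.008,0.112,0.023,-19],
  [-1,0.011,0.1198,0.0249,-20],
  [-1,0.012,0.1198,0.0249,-20],
  [-1,0.012,0.1198,0.0249,-20],
])

```text
t: 43.25
position: [0.5972, 0.0093, 0.1412]
ee_rot: [0.263, 0.641, -0.257, 0.673]
wrist_force: [0.2, -0.5, -2.7]
grip_width: 0.152
```

Run:
```python
from h import *
goto([.598,.0095,.14],-43);d=take('wrist','w30');crop(d,'w30c',200,90,440,320,3)
```

```text
t 43.25 pos [0.5972 0.0093 0.1412] psi -43.20 grip 0.152 F [ 0.2 -0.5 -2.7] T [ 0.01  0.01 -0.02] q [-0.08  0.17  1.39 -0.01  1.53  0.68]
  delta txyz [0.0013 0.0007 0.0004] spin -0.2
```

View pics/w30c.png

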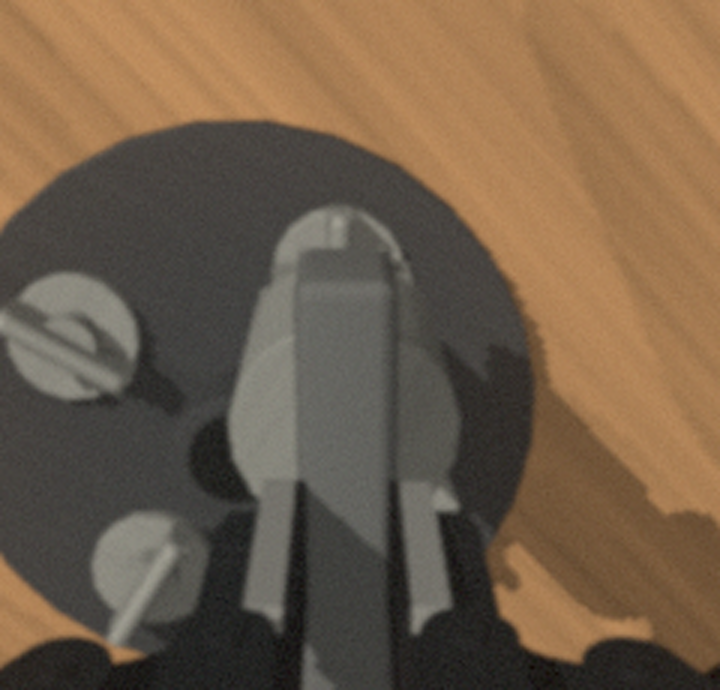

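Emit:
arm_command([
  [-1,0.012,0,-0.001,0],
  [-1,0.023,-0.0005,-0.0015,0],
  [-1,0.033,-0.001,-0.0018,0],
  [-1,0.041,-0.001,-0.002,0],
  [-1,0.041,-0.001,-0.002,0],
])

```text
t: 43.92
position: [0.5963, 0.0096, 0.0989]
ee_rot: [0.263, 0.642, -0.257, 0.673]
wrist_force: [-0.6, 0.5, -2.4]
grip_width: 0.153
```

Run:
```python
from h import *
goto([.598,.0095,.099],-85)
```

```text
t 43.92 pos [0.5963 0.0096 0.0989] psi -43.20 grip 0.153 F [-0.6  0.5 -2.4] T [-0.04  0.1   0.06] q [-0.08  0.2   1.45 -0.01  1.45  0.68]
  delta txyz [0.     0.0011 0.0013] spin 41.8
```

Emit:
arm_command([
  [-1,0,0,0,8],
  [-1,0,0.0005,0.0005,16],
  [-1,0,0.001,0.001,24],
  [-1,0,0.001,0.001,31],
  [-1,0,0.001,0.001,37],
  [-1,0,0.001,0.001,40],
  [-1,0,0.001,0.001,41],
  [-1,0,0.001,0.001,41],
])

```text
t: 44.92
position: [0.598, 0.0095, 0.0995]
ee_rot: [0.482, 0.511, -0.465, 0.538]
wrist_force: [-0.0, -1.1, -1.7]
grip_width: 0.152
```

Run:
```python
from h import *
goto([.598,.0095,.099],-85)
```

```text
t 44.92 pos [0.598  0.0095 0.0995] psi -84.16 grip 0.152 F [-0.  -1.1 -1.7] T [-0.11  0.06  0.05] q [-0.08  0.2   1.45 -0.01  1.45  1.39]
  delta txyz [ 0.0005 -0.      0.    ] spin 0.84
```

Emit:
arm_command([
  [-1,0,0,0,1],
  [-1,0,0,0,1],
])

```text
t: 45.18
position: [0.598, 0.0095, 0.0996]
ee_rot: [0.487, 0.507, -0.47, 0.534]
wrist_force: [0.5, -0.2, -2.2]
grip_width: 0.153
```

Run:
```python
from h import *
goto([.598,.0095,.099],-85)
```

```text
t 45.17 pos [0.598  0.0095 0.0996] psi -85.14 grip 0.153 F [ 0.5 -0.2 -2.2] T [-0.07  0.15  0.17] q [-0.08  0.2   1.45 -0.01  1.45  1.41]
  delta txyz [ 0.0006 -0.     -0.    ] spin -0.14
```

Also at the stop. Lift off and look at all four.

Emit:
arm_command([
  [-1,0,0,0,-6],
  [-1,-0.015,0,0,-6],
  [-1,-0.035,0,0,-6],
  [-1,-0.055,0,0,-14],
  [-1,-0.065,0,0,-22],
  [-1,-0.065,0,0,-30],
])

```text
t: 45.92
position: [0.5964, 0.0101, 0.1678]
ee_rot: [0.332, 0.61, -0.321, 0.644]
wrist_force: [-0.3, 0.5, -2.3]
grip_width: 0.155
```

Run:
```python
from h import *
goto([.508,.27,.165],-3);d=take('scene','s31');crop(d,'s31c',250,150,370,270,5);S,M=state();print(M[:,0])
```

```text
t 45.92 pos [0.5964 0.0101 0.1678] psi -55.01 grip 0.155 F [-0.3  0.5 -2.3] T [ 0.01  0.02 -0.01] q [-0.08  0.16  1.35 -0.01  1.58  0.88]
  delta txyz [-0.0039  0.0768 -0.2635] spin -52.01
[ 0.04809365 -0.0087365  -0.99880462]
```

View pics/s31c.png

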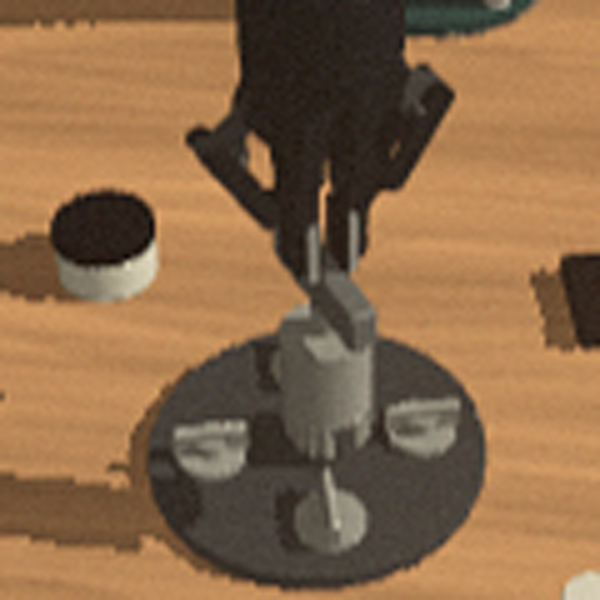

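Emit:
arm_command([
  [-1,-0.002,0.012,-0.04,-9],
  [-1,-0.002,0.026,-0.09,-18],
  [-1,-0.003,0.04,-0.14,-27],
  [-1,-0.003,0.055,-0.19,-36],
  [-1,-0.004,0.068,-0.235,-45],
  [-1,-0.004,0.0768,-0.26,-52],
  [-1,-0.004,0.0768,-0.2635,-52],
  [-1,-0.004,0.0768,-0.2635,-52],
])

```text
t: 46.98
position: [0.507, 0.2694, 0.1648]
ee_rot: [0.015, 0.689, -0.021, 0.724]
wrist_force: [-1.0, -0.6, -2.9]
grip_width: 0.156
```

Run:
```python
from h import *
goto([.508,.27,.105],-3);d=take('scene','s32');crop(d,'s32c',270,200,370,280,7);crop(d,'s32d',370,150,480,280,5);crop(take('wrist','w32'),'w32c',200,90,440,320,3);S,M=state();print(M[:,0])
```

```text
t 46.98 pos [0.507  0.2694 0.1648] psi -2.95 grip 0.156 F [-1.  -0.6 -2.9] T [-0.04  0.07  0.01] q [ 0.41  0.12  1.4  -0.03  1.58  0.46]
  delta txyz [ 0.0598  0.001  -0.002 ] spin 0.05
[ 0.04862223 -0.00919617 -0.9987749 ]
```

View pics/s32c.png

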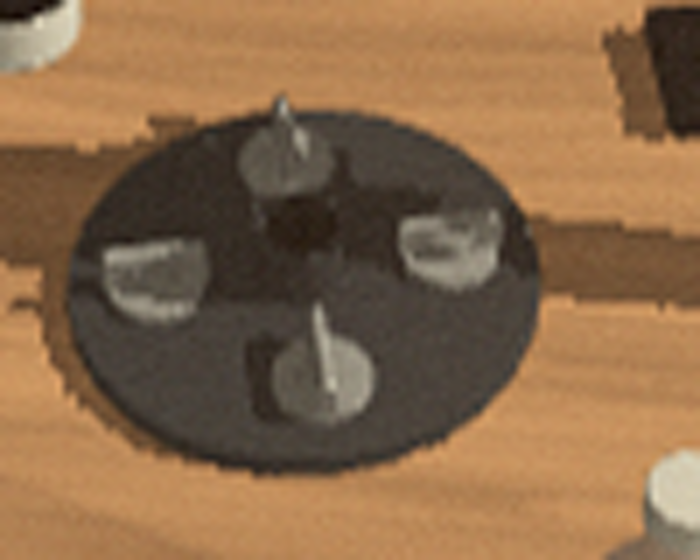

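View pics/s32d.png

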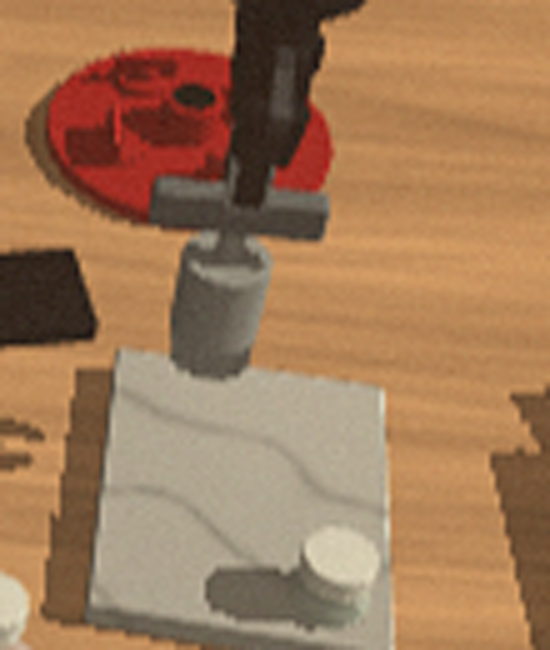

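View pics/w32c.png

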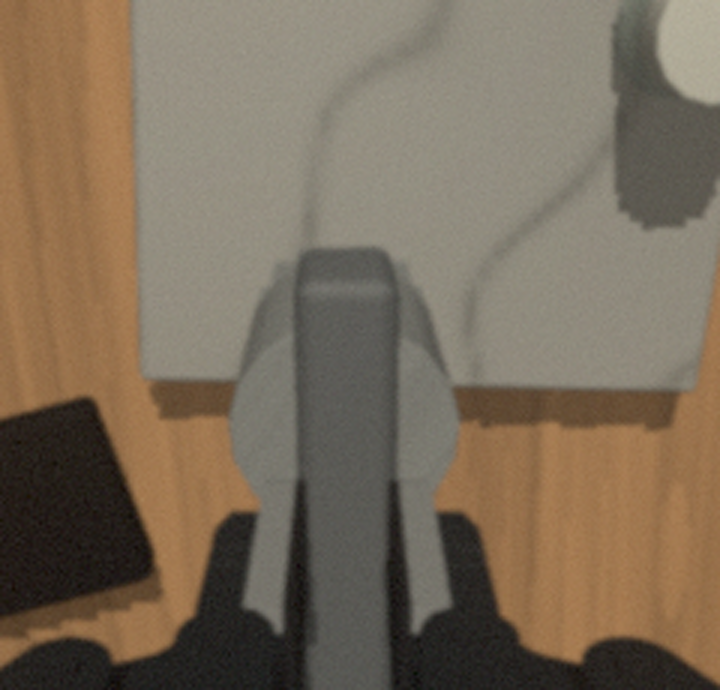

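Run:
```python
from h import *
d=load('s32');f=lambda x,y:((x+.5)/7+270-.5,(y+.5)/7+200-.5)
for n,a,b in(("left",(400,220),(498,213)),("right",(105,250),(205,242)),("back",(317,303),(330,388)),("front",(280,97),(304,158))):
    A,B=cast(d,*f(*a),.036),cast(d,*f(*b),.036);v=B-A;print(n,np.linalg.norm(v).round(4),np.degrees(np.arctan2(v[1],v[0]))%180)
goto([.508,.29,.105],-3)
```

```text
left 0.0411 102.3223063029361
right 0.0413 102.97800928245898
back 0.0446 14.669168811696048
front 0.0396 23.796997237444273
t 47.08 pos [0.5073 0.2687 0.1647] psi -2.97 grip 0.155 F [ 0.7  0.3 -3.1] T [0.02 0.   0.06] q [ 0.41  0.12  1.4  -0.03  1.58  0.46]
  delta txyz [ 0.0594  0.0217 -0.0033] spin 0.03
```

Emit:
arm_command([
  [-1,0.015,0.008,-0.001,0],
  [-1,0.035,0.016,-0.002,0],
  [-1,0.05,0.02,-0.002,0],
  [-1,0.058,0.02,-0.002,0],
  [-1,0.059,0.02,-0.002,0],
])

```text
t: 47.7
position: [0.5087, 0.288, 0.1042]
ee_rot: [0.015, 0.69, -0.022, 0.723]
wrist_force: [0.7, 0.1, -3.0]
grip_width: 0.153
```

Run:
```python
from h import *
goto([.508,.29,.098],-3)
```

```text
t 47.70 pos [0.5087 0.288  0.1042] psi -2.97 grip 0.153 F [ 0.7  0.1 -3. ] T [-0.01  0.03  0.02] q [ 0.44  0.17  1.46 -0.03  1.47  0.49]
  delta txyz [ 0.0062  0.0021 -0.0011] spin 0.03
```

The front nut's angle reads 24° where it should be about 15°. I'll measure it better before setting the key down.

Run:
```python
from h import *
d=load('s32');crop(d,'f1',296,208,326,262,11)
t=take('top','t33');crop(t,'f2',300,170,365,230,10)
```

```text
(no output)
```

View pics/f1.png

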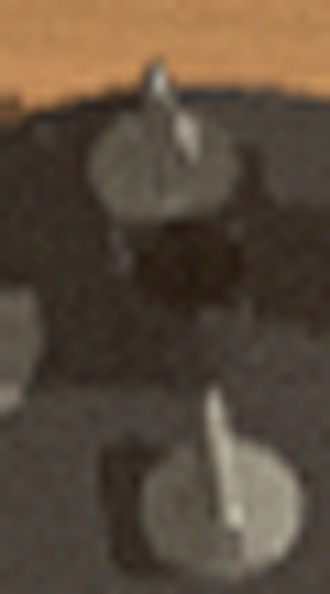

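View pics/f2.png

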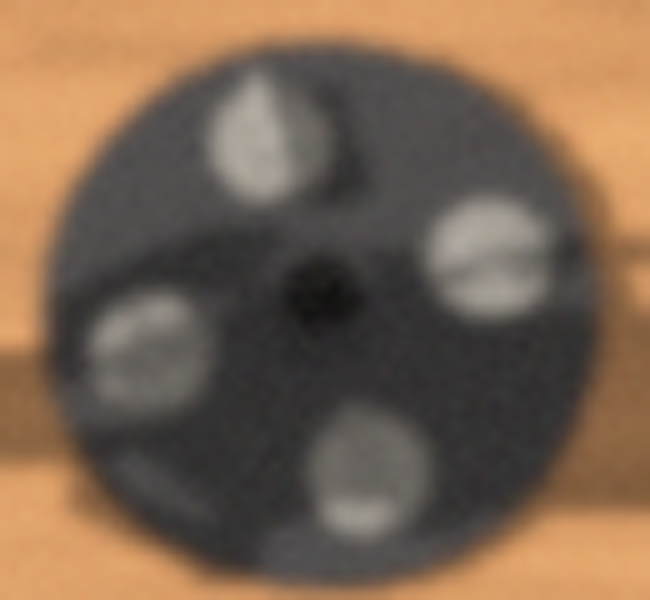

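Run:
```python
from h import *
d=load('s32')
c={n:np.mean([cast(d,*((np.array(p)+.5)/11+[296,208]-.5),.018) for p in P],0) for n,P in dict(front=[(90,170),(240,170),(165,115+8),(165,217)],back=[(142,508),(302,508),(222,578),(222,438)]).items()};print(c)
for n in c:
  for a in(8,15,20,25,30):
    u=np.array([np.cos(np.radians(a)),np.sin(np.radians(a)),0])*.022
    C=np.array([*c[n][:2],0])
    print(n,a,[((proj(d,C+s*u+[0,0,z])-[296,208]+.5)*11).round().tolist() for s,z in((-1,.036),(1,.036),(1,.018))])
```

```text
{'front': array([ 0.4826015 , -0.02169121,  0.018     ]), 'back': array([0.60101716, 0.0110312 , 0.018     ])}
front 8 [[164.0, 69.0], [162.0, 181.0], [165.0, 227.0]]
front 15 [[155.0, 69.0], [172.0, 180.0], [174.0, 227.0]]
front 20 [[148.0, 70.0], [179.0, 179.0], [181.0, 226.0]]
front 25 [[141.0, 71.0], [186.0, 178.0], [188.0, 224.0]]
front 30 [[135.0, 73.0], [193.0, 176.0], [195.0, 223.0]]
back 8 [[221.0, 396.0], [221.0, 529.0], [222.0, 576.0]]
back 15 [[211.0, 397.0], [232.0, 529.0], [233.0, 575.0]]
back 20 [[203.0, 398.0], [239.0, 527.0], [241.0, 574.0]]
back 25 [[196.0, 399.0], [247.0, 526.0], [248.0, 572.0]]
back 30 [[189.0, 401.0], [254.0, 524.0], [255.0, 570.0]]
```

Run:
```python
from h import *
d=load('w30');k=lambda x,y:((x+.5)/3+200-.5,(y+.5)/3+90-.5)
crop(d,'w30z',195,235,275,310,8)
A,B=cast(d,*k(173,545),.036),cast(d,*k(114,642),.036);v=A-B;print(np.linalg.norm(v),np.degrees(np.arctan2(v[1],v[0])),(A+B)/2)
A,B=cast(d,*k(0,318),.036),cast(d,*k(118,388),.036);v=A-B;print(np.linalg.norm(v),np.degrees(np.arctan2(v[1],v[0])))
```

```text
0.041831484810552565 15.986246089779302 [ 0.48275609 -0.02050228  0.036     ]
0.04013233897068556 102.33555737020322
```

View pics/w30z.png

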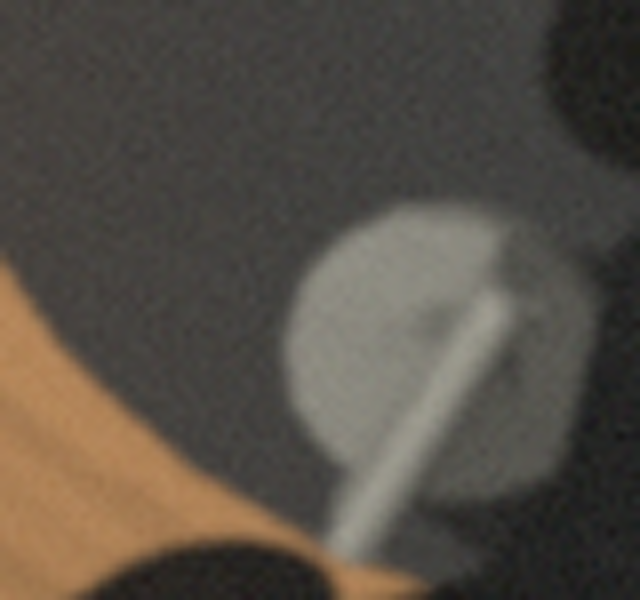

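The clearer wrist view puts the front nut at 16°, so it is tight. The 24° reading came from the shaded end face. Now set the key down.

Emit:
arm_command([
  [-1,0.002,0,0,0],
  [-1,0.004,0,0,0],
  [-1,0.006,0,0,0],
  [-1,0.007,0,0,0],
  [-1,0.007,0,0,0],
])

```text
t: 48.38
position: [0.5098, 0.2881, 0.0985]
ee_rot: [0.016, 0.689, -0.021, 0.724]
wrist_force: [-0.5, -0.6, -0.7]
grip_width: 0.159
```

Run:
```python
from h import *
goto([.508,.29,.098],-3)
```

```text
t 48.38 pos [0.5098 0.2881 0.0985] psi -2.98 grip 0.159 F [-0.5 -0.6 -0.7] T [-0.03  0.04  0.01] q [ 0.44  0.18  1.47 -0.03  1.45  0.49]
  delta txyz [ 0.0004  0.0018 -0.0019] spin 0.02
```

Contact has begun: the wrist force went from −3 to −0.7 N. Press 2 mm more and hold, then release.

Emit:
arm_command([
  [-1,0.001,0,0,0],
  [-1,0.002,0,0,0],
  [-1,0.002,0,0,0],
  [-1,0.002,0,0,0],
])

```text
t: 48.88
position: [0.5109, 0.2884, 0.0982]
ee_rot: [0.016, 0.688, -0.021, 0.725]
wrist_force: [-1.0, -0.0, 6.2]
grip_width: 0.154
```

Run:
```python
from h import *
goto([.508,.29,.098],-3);d=take('scene','s34');crop(d,'s34c',370,170,480,280,6)
```

```text
t 48.88 pos [0.5109 0.2884 0.0982] psi -2.98 grip 0.154 F [-1.  -0.   6.2] T [-0.12  0.08 -0.02] q [ 0.44  0.18  1.47 -0.03  1.45  0.49]
  delta txyz [ 0.0001  0.0014 -0.003 ] spin 0.02
```

View pics/s34c.png

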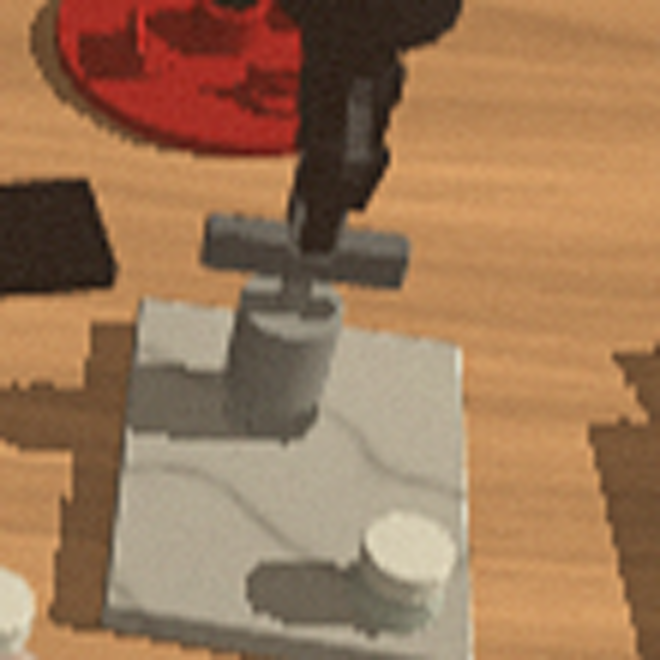

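Emit:
arm_command([
  [-1,-0.001,0,0,0],
  [-0.5,-0.001,0,0,0],
  [0,-0.001,0,0,0],
  [0.3,-0.001,0,0,0],
  [0.3,-0.001,0,0,0],
  [0.3,-0.015,0,0,0],
  [0.3,-0.04,0,0,0],
  [0.3,-0.07,0,0,0],
  [0.3,-0.1,0,0,0],
  [0.3,-0.12,0,0,0],
  [0.3,-0.12,0,0,0],
])

```text
t: 50.3
position: [0.5058, 0.2901, 0.2217]
ee_rot: [0.017, 0.686, -0.02, 0.727]
wrist_force: [-0.4, 0.1, -0.6]
grip_width: 0.649
```

Run:
```python
from h import *
goto([.508,.29,.098],-3);d=take('scene','s35');crop(d,'s35c',270,170,480,290,3.8);crop(take('wrist','w35'),'w35c',150,40,490,330,2)
```

```text
t 50.30 pos [0.5058 0.2901 0.2217] psi -2.99 grip 0.649 F [-0.4  0.1 -0.6] T [ 0.    0.04 -0.01] q [ 0.44  0.12  1.29 -0.03  1.68  0.49]
  delta txyz [ 0.1236  0.0003 -0.005 ] spin 0.01
```

View pics/s35c.png

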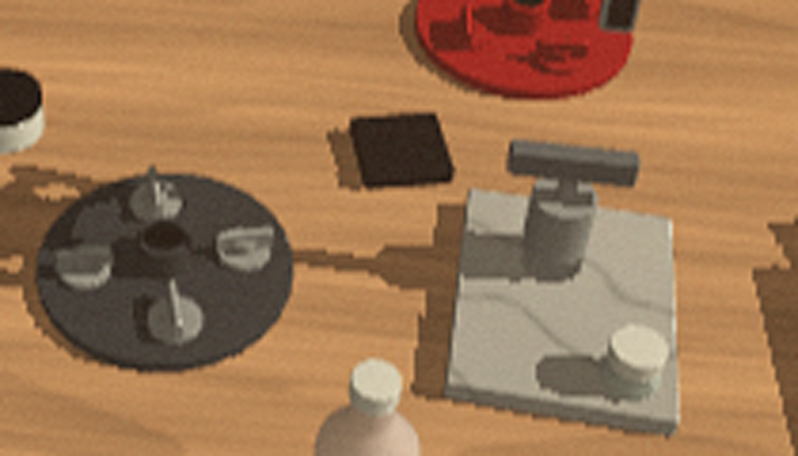

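View pics/w35c.png

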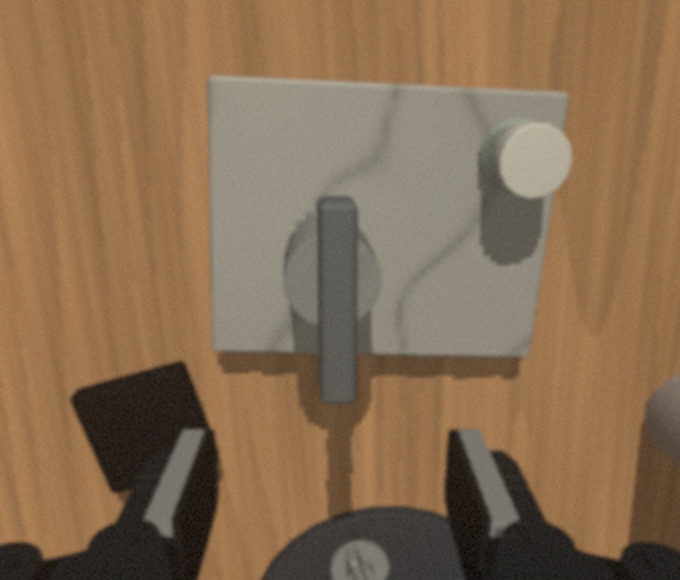

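The key stands upright and free on the slab, and all the wings point at the collar. The arm is clear, so I'm handing in.

```bash
python3 -c "
from station import r
print(r.job_done())"
```

```text
the job is handed in; nothing more can be done
None
```

I handed the job in at about 50 s: the key is out of its holder, all four wing nuts are tight, and the key stands upright and released on the slab. No verdict was reported.

- **Drawing the key:** it came straight out along the sleeve with only a few newtons on the wrist. It stayed leaning in the grip, so I stood it up by nudging the barrel gently against the outside of the holder. That nudge reached about 8 N sideways and 11 N upward, and the key slipped a little in the grip. I then set it on the slab and re-gripped it at its centre.
- **First pass:** I turned front, back, left, right to about half-way. The pictures gave roughly 0.5 rad for each.
- **Second pass:** I turned left, right, front, back to their stops. The torque rose from about 0.05 to 0.11–0.22 N m at the end of each turn.
- **Last checks:**
  - Left and right read 102–104°, where the stop is about 105°, and back read 15° of about 15°.
  - One scene picture gave 24° for the front nut. A clearer wrist picture gave 16°, so I took the nut as tight and blamed the first reading on its shaded end.
  - The last pictures showed the key upright and free, and the nearby jar and compact where they were. The wrist force was near zero.
- **Off-plan findings:** my first estimate of the foot's position was about 3 mm off in y, corrected before the left nut. The tool's tilt crept up to about 2.8° over the run, well inside what the placing allows.

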